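# Clear the bench, lubricate and exercise the pull tester

## Robot

A 6-joint arm with a two-finger parallel gripper is mounted at the origin on the work surface. World frame = base frame: x ahead of the robot, y to its left, z up, the work surface at z = 0. Lengths are in m, angles in rad, forces in N, time in s.
With the tool pointing down it reaches from about 0.375 to 0.975 m from the base axis. Payload 3.8 kg.
Tool frame: the origin (TCP) lies midway between the tips of the shut fingers; the grasp point (between the pads) lies 19 mm behind it; z points along the fingers, y is the line along which they close (so a half turn about z gives the same grasp; the last joint's range is limited). The gripper opens to 85 mm and grips with 20 to 120 N. Pads are 22 mm wide; open, the fingers measure 114 mm over their backs; the gripper's body (76 mm by 85 mm) begins 54 mm behind the grasp point. The pads swing forward as they close: fully open they stand 13 mm farther back than shut.
Start: joints at [-1.35, 0.264, 1.604, -0, 1.274, -0.037], TCP at [0.172, -0.653, 0.231] pointing down, gripper open.
Joint ranges: [-2.63, 2.63], [-0.94, 2.18], [0.31, 2.57], [-1.31, 4.45], [0, 2.66], [-2.55, 2.55]. Speed limits (rad/s): [2.57, 2.57, 3.14, 3.14, 3.14, 3.14].

## Interface

Orientations are given as a rotation vector (axis times angle).
In Python, from workcell import * gives the robot as it stands. The module is installed in compiled form; this text tells all that it offers.
- The arm moves only by the tool apply_moves, never from a script. Its arguments are lists of equal length, an entry for each row: "fingers": the opening, from 0 (shut) to 1 (fully open); "travel": the shift along the tool's x, y, z normalised to -1 to 1, where 1 is 0.05 m, a list of three; "rotation": the turn, a rotation vector about the tool's x, y, z normalised to -1 to 1, where 1 is 6 degrees, a list of three. In form: {"fingers": [fingers, ...], "travel": [[dx, dy, dz], ...], "rotation": [[ax, ay, az], ...]}. A call has 1 to 12 rows; each row shifts and turns the commanded pose from where the row before left it, along the tool's axes as they then stand; what a row does not reach is not made up. A row lasts 1/10 s, in which the tool goes at most 50 mm and 8.59 degrees, less where a joint would pass 70% of its speed; a pose out of reach is approached as far as the arm can. A call with a number of a shift or a turn outside -1 to 1 is refused whole. A call with a gripper value outside its range is refused whole. The fingers move at their own pace and stop on an object; "newtons" is the grip in N (left out, the last holds). Time passes only in rows, so rows that do not move let the fingers close. It gives the time, the measured TCP pose, the force, the opening and the grip force at its end, in the units of the state.
- read_state(): the state, without advancing time (a new reading comes with each control period).
- read_camera(name): name is "scene" or "top"; returns a dict with "image" (420x560x3 uint8, red, green, blue), "fx", "fy", "cx", "cy" (pixels), "k1" (the pictures are not rectified: a ray, as slopes to the right and down, at radius r is drawn at 1 + k1 r^2 times it, then the intrinsics apply), "extrinsics" (4x4, takes a point from world to camera coordinates). Camera axes: x right, y down, z forward; pixel columns grow to the right and rows downward; lengths in m; the calibration is good to about 2 mm. A picture is of the moment at which its call begins. There is no depth.
- finish_job(): hands the job in; it is judged then, once.
Trained networks look in the newest picture that a camera, given by its name, has taken for a name from the list of things; names that differ only in an ending like _2 or _b are one class to them, and where a whole thing is asked for, a point or a joint stands for the part that bears it (a point fixed in the world has none). Each returns a list of dicts, best first, with "p" (0 to 1); they miss things now and then, are a little off and sometimes report something else, mostly with a low value. They report only what shows in the picture. A call takes as long as a camera call.
- regions_of(camera, name): "mask" (420x560 bool, what is visible of it) and "bbox" ([left, top, width, height] in pixels, round what is visible of it).
- tip_of(camera, name): "location" ([column, row] in pixels: a listed point, or the origin of a listed thing).
The state is a dict: "time": time; "q": joint angles; "joint_vel": joint speeds; "joint_torque": joint torques, N m; "tool_pos": TCP position; "tcp_rot": TCP orientation; "wrist_force": force on the tool from outside, world axes, zero at the start; "torque": the same for the moment, N m; "width": opening from 0.0 (shut) to 1.0 (fully open); "grip_force": force on a finger pad.
Only numpy, scipy, OpenCV 4.12 (cv2) and the standard library are available. Lean on these libraries where they do the work, as an engineer would, in place of code of your own. Each camera call takes 0.05 s, during which the arm holds its last target. There are 200 camera calls.

## Task

Get the pull tester ready on the cable-test bench: first clear all the loose sockets off the bench and stand them upright in the cork-lined tray (not the one holding the tape roll). Then take the brush by its handle, dip its bristles well into the pot, touch them to the middle of the felt pad on top of the tester, and lay the brush back in its rest; finally pull the tester's slide out until its pointer is level with the brass marker, hold it there for a second without pulling past the marker, and ease it fully home. Do not tip the pot, shift the marker or push the multimeter about.

Things in the scene. Friction and masses are not known exactly. Their poses are not given: they have to be found in the camera images.
- socket1: one of up to six identical metal panel sockets (four to six are present): square flange 34 x 34 mm, 5 mm thick, with a round shell 22 mm in diameter rising to 55 mm; 60 g. It stands on its flange on the bench. Origin: centre of its underside, z up the shell
- socket2: one of up to six identical metal panel sockets (four to six are present): square flange 34 x 34 mm, 5 mm thick, with a round shell 22 mm in diameter rising to 55 mm; 60 g. It stands on its flange on the bench. Origin: centre of its underside, z up the shell
- socket3: one of up to six identical metal panel sockets (four to six are present): square flange 34 x 34 mm, 5 mm thick, with a round shell 22 mm in diameter rising to 55 mm; 60 g. It stands on its flange on the bench. Origin: centre of its underside, z up the shell
- socket4: one of up to six identical metal panel sockets (four to six are present): square flange 34 x 34 mm, 5 mm thick, with a round shell 22 mm in diameter rising to 55 mm; 60 g. It stands on its flange on the bench. Origin: centre of its underside, z up the shell
- socket5: one of up to six identical metal panel sockets (four to six are present): square flange 34 x 34 mm, 5 mm thick, with a round shell 22 mm in diameter rising to 55 mm; 60 g. It stands on its flange on the bench. Origin: centre of its underside, z up the shell
- socket6: one of up to six identical metal panel sockets (four to six are present): square flange 34 x 34 mm, 5 mm thick, with a round shell 22 mm in diameter rising to 55 mm; 60 g. It stands on its flange on the bench. Origin: centre of its underside, z up the shell
- tray_a: one of two identical fixed grey open trays, 130 mm (x) by 170 mm (y) outside, walls 5 mm thick and 25 mm high, floor 5 mm thick. Origin: centre of its underside
- tray_b: one of two identical fixed grey open trays, 130 mm (x) by 170 mm (y) outside, walls 5 mm thick and 25 mm high, floor 5 mm thick. Origin: centre of its underside
- pad: brown cork pad 114 x 154 mm, 3 mm thick, fixed on the floor of one of the two trays (its top is 8 mm above the bench); it marks the tray that is to be used. Origin: centre of its underside
- tape_roll: pale roll of tape 96 mm in diameter, 40 mm high, fixed, lying in the other tray. Origin: centre of its underside
- rest: fixed dark steel brush rest: base plate 130 x 50 mm, 8 mm thick, and two upright forks 6 mm thick, 55 mm behind (-x) and 45 mm ahead (+x) of its origin. Each fork has a U notch, open upward, 20 mm wide (y), floor 85 mm and prong tops 97 mm above the bench. Origin: centre of the underside, x along the brush
- brush: cranked brush lying in the rest: straight wooden handle along its x axis, 160 mm long, 12 mm wide (y), 14 mm high (z), and at the +x end a steel stem with black bristles (11 mm in diameter) going straight down (-z). 45 g. Origin: centre of the handle; on the rest it lies between the forks, within 4 mm of the rest's origin in x and 92 mm above it. Take it there across its width from above
- brush_tip (a point): end of the bristles: 76 mm along +x and 75 mm below (-z) the brush's origin
- pot: small loose round aluminium pot, open at the top: 66 mm across the rim, narrower at the foot, 45 mm high, walls 3 mm, empty inside, 300 g. Origin: centre of its underside
- gauge: pull tester, fixed to the bench. Base plate 8 mm thick, from x = -170 to +110 and y = -45 to +60 mm; aluminium spring housing x = 0 to 100, y = -28 to 28, top at z = 60 mm. A steel rule 30 mm high runs along x at y = 48 mm. Origin: on the bench under the middle of the housing's -x end; its slide pulls out along -x
- felt (a point): centre of the top of the round felt lubricating pad (32 mm in diameter, 6 mm thick) on the housing, 66 mm above the bench; x, y and z axes as the gauge
- pull (a joint): how far the slide is pulled out, m: 0 home, stop at 0.085; spring force about 1.5 N at home plus 120 N/m; it springs back home when let go
- pull_grip (a point): centre of the top of the black upright grip on the slide: 14 mm thick along the gauge's x, 30 mm wide along y, free from 22 to 85 mm above the bench. At home it is 70 mm in front of the housing
- pointer (a point): end of the thin steel pointer that sticks out of the grip towards the rule and travels with it (40 mm above the bench)
- marker_line (a point): brass marker on the rule: the place on it that the pointer meets when the slide is at the set length. It is set 35 to 65 mm from the home position of the pointer, stays where it is set, stands 50 mm high; its axes are those of the gauge
- meter: bystander: yellow multimeter 150 x 75 x 34 mm, loose, 0.45 kg. Origin: centre of its underside

How it is judged:
By the outcome, as a careful person would: the job done as asked, in the order asked, and still so for the second after the job is handed in, with the robot touching nothing.
Of socket1, socket2, socket3, socket4, socket5, socket6 only 4 to 6 are there at a start; the rules pass over those that are not, and their reading is None.
At some moment in a run one of socket1, socket2, socket3, socket4, socket5, socket6, pot may be knocked a few centimetres aside while the robot is not near it.
It also fails if it takes over 208 s, if anything falls off the work surface, if the arm or the gripper's body presses on something with over 40 N, if the wrist force passes 120 N, or if a joint passes its speed limit or range.

## Working session

There is one attempt and no reset: what is moved stays moved. The work goes in short steps, Python scripts to look and compute and a tool call to move; the robot and the scene stay as the last step left them, time stands still between calls to the robot, and variables do not carry over. Pictures are saved under pics/ and viewed, at most 14 in all, crops included, and the job is handed in when it is done.

Besides the shell and the picture viewer there is one more tool, called after "Request:" as name(argument=value, ...), one argument or row to a line, values as JSON. apply_moves: Moves the arm, as the interface text tells. Scaled input: -1 to 1 covers 0.05 m each way for a shift and 6 degrees each way for a turn. Its arguments: {"type":"object","properties":{"fingers":{"type":"array","items":{"type":"number"}},"travel":{"type":"array","items":{"type":"array","items":{"type":"number"}}},"rotation":{"type":"array","items":{"type":"array","items":{"type":"number"}}},"newtons":{"type":"number"}},"required":["fingers","travel","rotation"]}

```bash
mkdir -p pics; cat > h.py <<'E'
from workcell import *
import numpy as np, cv2
from scipy.spatial.transform import Rotation as R
def K(c): return np.array([[c['fx'],0,c['cx']],[0,c['fy'],c['cy']],[0,0,1.]])
def ray(c,px):
    # invert k1 distortion
    u=cv2.undistortPoints(np.array([[px]],float),K(c),np.array([c['k1'],0,0,0.]))[0,0]
    E=np.array(c['extrinsics']);Rm=E[:3,:3];o=-Rm.T@E[:3,3]
    return o,Rm.T@np.array([u[0],u[1],1.])
def at_z(c,px,z):
    o,d=ray(c,px);return o+d*(z-o[2])/d[2]
def proj(c,P):
    E=np.array(c['extrinsics'])
    return cv2.projectPoints(np.atleast_2d(np.array(P,float)),cv2.Rodrigues(E[:3,:3])[0],E[:3,3],K(c),np.array([c['k1'],0,0,0.]))[0][:,0]
def tri(c1,p1,c2,p2):
    o1,d1=ray(c1,p1);o2,d2=ray(c2,p2)
    s=np.linalg.lstsq(np.stack([d1,-d2],1),o2-o1,rcond=None)[0]
    a=o1+d1*s[0];b=o2+d2*s[1];return (a+b)/2,np.linalg.norm(a-b)
def save(c,n): cv2.imwrite('pics/'+n,cv2.cvtColor(c['image'],cv2.COLOR_RGB2BGR))
E
cat > a.py <<'E'
from h import *
np.set_printoptions(precision=3,suppress=True)
s=read_camera('scene');t=read_camera('top');save(s,'s0.png');save(t,'t0.png')
for n,c in(('scene',s),('top',t)):
    print(n,-np.array(c['extrinsics'])[:3,:3].T@np.array(c['extrinsics'])[:3,3])
    for k,z in dict(socket1=0,tray_a=0,pad=.005,tape_roll=.005,rest=0,brush=.092,brush_tip=.017,pot=0,gauge=0,felt=.066,pull_grip=.085,pointer=.04,marker_line=.04,meter=0).items():
        print(k,[(round(d['p'],2),np.round(d['location'],1).tolist(),np.round(at_z(c,d['location'],z),3)[:2].tolist()) for d in tip_of(n,k)[:7]])
print(read_state())
E
python3 a.py
```

```text
scene [1.24  0.237 0.55 ]
socket1 [(0.77, [262.2, 188.9], [0.453, -0.015]), (0.74, [296.5, 194.3], [0.453, 0.073]), (0.7, [152.5, 206.0], [0.595, -0.244]), (0.66, [248.8, 212.5], [0.556, -0.016]), (0.59, [229.9, 188.3], [0.473, -0.094])]
tray_a [(0.93, [342.0, 249.0], [0.621, 0.209]), (0.68, [347.0, 204.4], [0.461, 0.199]), (0.61, [345.3, 248.4], [0.617, 0.215])]
pad [(0.66, [342.5, 248.9], [0.626, 0.21])]
tape_roll [(0.88, [351.7, 199.5], [0.444, 0.207])]
rest [(0.74, [436.1, 232.8], [0.512, 0.401])]
brush []
brush_tip [(0.61, [435.4, 247.2], [0.583, 0.392])]
pot [(0.77, [265.3, 248.8], [0.664, 0.057]), (0.53, [216.5, 206.2], [0.554, -0.097])]
gauge [(0.63, [262.2, 249.4], [0.667, 0.051])]
felt [(0.97, [137.0, 197.6], [0.655, -0.235])]
pull_grip [(0.61, [166.1, 163.2], [0.533, -0.227])]
pointer [(0.65, [181.7, 182.7], [0.538, -0.19])]
marker_line [(0.57, [192.4, 175.7], [0.502, -0.179])]
meter [(0.69, [294.7, 302.6], [0.785, 0.148])]
top [0.55  0.061 1.056]
socket1 [(0.76, [286.0, 272.5], [0.454, 0.07]), (0.68, [362.2, 264.7], [0.471, -0.088]), (0.67, [322.7, 222.6], [0.558, -0.006]
[... 747 characters left out ...]
1, 244.9], [0.511, 0.394]), (0.52, [221.4, 192.8], [0.617, 0.201]), (0.29, [285.9, 274.0], [0.454, 0.07])]
marker_line [(0.49, [414.4, 261.5], [0.481, -0.186])]
meter [(0.81, [252.4, 118.0], [0.778, 0.142]), (0.71, [125.7, 246.2], [0.507, 0.406])]
{'time': 1.5, 'q': array([-1.35 ,  0.264,  1.604, -0.   ,  1.274, -0.037]), 'joint_vel': array([ 0.001, -0.001, -0.   , -0.   ,  0.001, -0.   ]), 'joint_torque': array([ -0.   , -51.506, -36.77 ,  -0.   ,   0.001,  -0.   ]), 'tool_pos': array([ 0.172, -0.653,  0.231]), 'tcp_rot': array([-3.115, -0.404,  0.   ]), 'wrist_force': array([ 0.323, -0.495,  0.314]), 'torque': array([ 0.024, -0.03 , -0.008]), 'grip_force': 0.0, 'width': 0.9978209087000994}
```

View pics/t0.png

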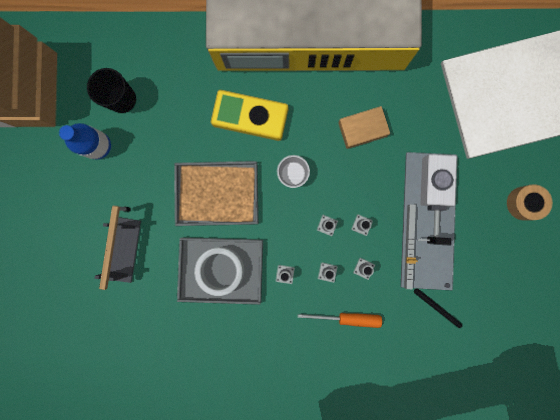

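View pics/s0.png

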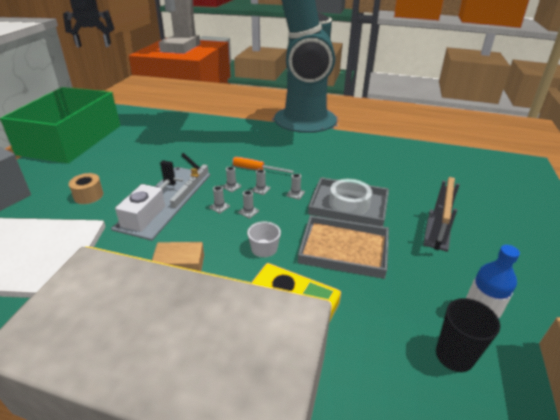

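Top view: five sockets at (285,274), (328,272), (366,270), (328,226), (363,225). The cork tray is at (217,193), the pot at (293,172) and the gauge on the right, with its marker near (411,261). The brush lies on the rest at (110,248). Next I refine the positions.

```bash
cat > sock.py <<'E'
from h import *
from scipy.optimize import least_squares
np.set_printoptions(precision=4,suppress=True)
a=np.linspace(0,2*np.pi,24,endpoint=False)
def hullpts(p):
    P=[[p[0]+sx*.016,p[1]+sy*.016,z+p[2]] for sx in(-1,1) for sy in(-1,1) for z in(0,.005)]
    P+=[[p[0]+.011*np.cos(t),p[1]+.011*np.sin(t),z+p[2]] for t in a for z in(.005,.055)]
    return P
def bb(c,p):
    h=cv2.convexHull(proj(c,hullpts(p)).astype(np.float32));m=cv2.moments(h)
    return np.array([m['m10'],m['m01']])/m['m00'],cv2.contourArea(h)
def fit(c,mk,z=0):
    # position of a socket from the centroid of its mask
    m=cv2.moments(mk.astype(np.uint8),True);ce=np.array([m['m10'],m['m01']])/m['m00']
    x=least_squares(lambda q:bb(c,[q[0],q[1],z])[0]-ce,at_z(c,ce,z+.02)[:2],diff_step=1e-4).x
    return x,mk.sum()/bb(c,[*x,z])[1]
def sockets(names=('top','scene'),pr=True):
    out={}
    for n in names:
        c=read_camera(n);out[n]=[]
        for d in regions_of(n,'socket1'):
            if d['p']<.3: continue
            x,r=fit(c,d['mask']);out[n].append(x)
            if pr: print(n,round(d['p'],2),x,'area ratio',round(r,2))
    return out
if __name__=='__main__': sockets()
E
python3 sock.py
python3 - <<'E'
from h import *
t=read_camera('top');s=read_camera('scene');np.save('t.npy',t['image']);np.save('s.npy',s['image'])
import pickle;pickle.dump((t,s),open('c0.pkl','wb'))
B=lambda im,x,y,w,h,k:cv2.resize(im[y:y+h,x:x+w],None,fx=k,fy=k,interpolation=cv2.INTER_CUBIC)
a=B(t['image'],395,145,70,150,4);b=B(s['image'],110,140,110,100,4)
o=np.zeros((600,720,3),np.uint8);o[:600,:280]=a;o[:400,280:720]=b
cv2.imwrite('pics/g.png',o[:,:,::-1])
a=B(t['image'],90,195,60,100,5);b=B(s['image'],400,165,70,90,5)
o=np.zeros((500,650,3),np.uint8);o[:500,:300]=a;o[:450,300:650]=b
cv2.imwrite('pics/b.png',o[:,:,::-1])
E
```

```text
top 0.85 [0.4503 0.0713] area ratio 1.12
top 0.84 [ 0.5531 -0.0863] area ratio 1.06
top 0.54 [ 0.5519 -0.0158] area ratio 1.08
top 0.51 [ 0.4543 -0.0164] area ratio 1.12
top 0.51 [ 0.4629 -0.0898] area ratio 0.99
top 0.33 [0.621  0.2234] area ratio 4.39
scene 0.8 [ 0.5577 -0.0164] area ratio 0.84
scene 0.76 [0.4533 0.0705] area ratio 0.77
scene 0.59 [ 0.4687 -0.0912] area ratio 0.8
scene 0.53 [ 0.4588 -0.0181] area ratio 0.9
scene 0.5 [ 0.5597 -0.0874] area ratio 0.76
```

View pics/g.png

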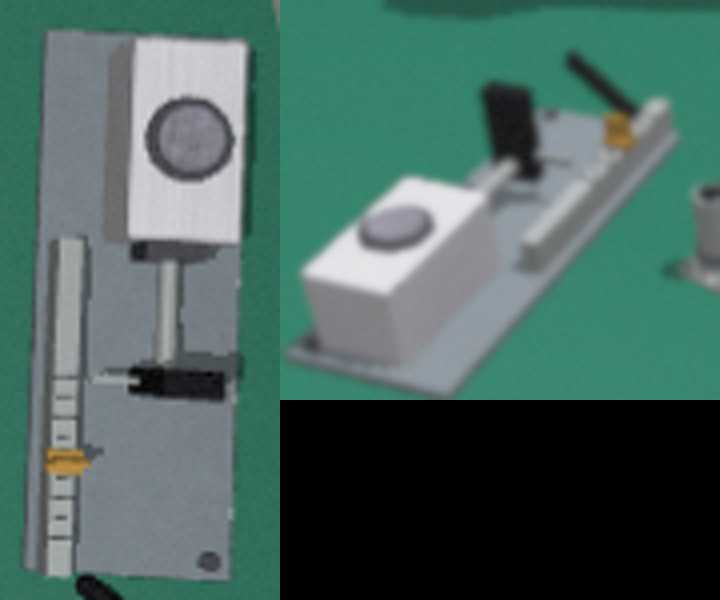

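View pics/b.png

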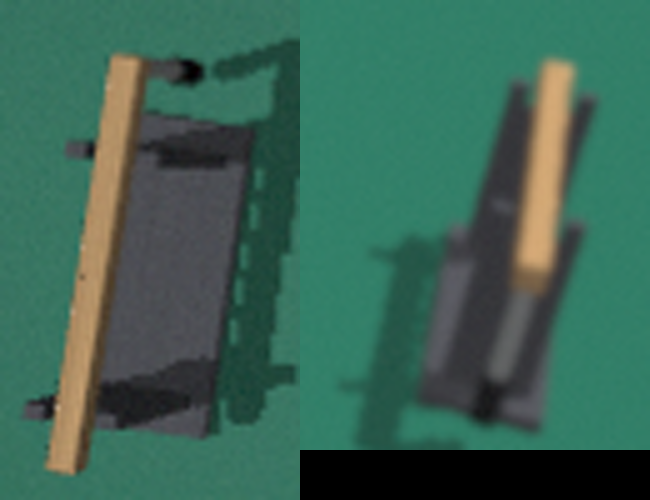

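Gauge crop: the felt is at (189,139), the grip at (180,383) and the brass marker at (67,460). Brush crop: the handle runs (125,60)→(65,470), with the bristles at (190,70). Now moving towards the first socket.

Request:
apply_moves(
  fingers=[0.55,0.55,0.55,0.55,0.55,0.55,0.55,0.55,0.55,0.55,0.55,0.55],
  travel=[
    [0,0,0],
    [0,0,0],
    [0,0,0],
    [0.45,-0.86,0],
    [0.45,-0.86,0],
    [0.45,-0.86,0],
    [0.45,-0.86,0],
    [0.45,-0.86,0],
    [0.45,-0.86,0],
    [0.45,-0.86,0],
    [0.45,-0.86,0],
    [0.45,-0.86,0],
  ],
  rotation=[
    [0,0,0.82],
    [0,0,0.82],
    [0,0,0.82],
    [0,0,0],
    [0,0,0],
    [0,0,0],
    [0,0,0],
    [0,0,0],
    [0,0,0],
    [0,0,0],
    [0,0,0],
    [0,0,0],
  ],
  newtons=30,
)

```text
time: 3.0
tool_pos: [0.3751, -0.2639, 0.2317]
tcp_rot: [3.141, -0.0, 0.002]
wrist_force: [0.9, -0.1, 1.5]
width: 0.55
grip_force: 0.0
```

Request:
apply_moves(
  fingers=[0.55,0.55,0.55,0.55,0.55,0.55,0.55,0.55,0.55,0.1,0.1,0.1],
  travel=[
    [0.366,-0.7,0.44],
    [0.366,-0.7,0.44],
    [0.366,-0.7,0.44],
    [0.366,-0.7,0.44],
    [0.366,-0.7,0.44],
    [0,0,0.8],
    [0,0,0.8],
    [0,0,0.4],
    [0,0,0],
    [0,0,0],
    [0,0,0],
    [0,0,0],
  ],
  rotation=[
    [0,0,0],
    [0,0,0],
    [0,0,0],
    [0,0,0],
    [0,0,0],
    [0,0,0],
    [0,0,0],
    [0,0,0],
    [0,0,0],
    [0,0,0],
    [0,0,0],
    [0,0,0],
  ],
)

```text
time: 4.2
tool_pos: [0.4677, -0.0912, 0.0232]
tcp_rot: [3.141, -0.0, 0.006]
wrist_force: [0.3, -0.8, -0.8]
width: 0.254
grip_force: 29.3
```

Request:
apply_moves(
  fingers=[0.1,0.1,0.1,0.1,0.1,0.1,0.1,0.1,0.1,0.1,0.1,0.1],
  travel=[
    [0,0,-1],
    [0,0,-1],
    [0.405,-0.778,0],
    [0.405,-0.778,0],
    [0.405,-0.778,0],
    [0.405,-0.778,0],
    [0.405,-0.778,0],
    [0.405,-0.778,0],
    [0.405,-0.778,0],
    [0.405,-0.778,0],
    [0.405,-0.778,0],
    [0,0,0],
  ],
  rotation=[
    [0,0,0],
    [0,0,0],
    [0,0,0],
    [0,0,0],
    [0,0,0],
    [0,0,0],
    [0,0,0],
    [0,0,0],
    [0,0,0],
    [0,0,0],
    [0,0,0],
    [0,0,0],
  ],
)

```text
time: 5.4
tool_pos: [0.6509, 0.2647, 0.1228]
tcp_rot: [-3.138, -0.006, -0.007]
wrist_force: [0.6, 0.4, -1.3]
width: 0.244
grip_force: 29.7
```

```bash
python3 - <<'E'
from sock import *
t=read_camera('top');save(t,'t1.png')
print(read_state()['tool_pos'])
for n in('top','scene'):
    c=read_camera(n)
    for d in regions_of(n,'pad')[:2]:
        cn=max(cv2.findContours(d['mask'].astype(np.uint8),0,1)[0],key=cv2.contourArea)
        P=np.array([at_z(c,q[0].astype(float),.008)[:2]*1000 for q in cn],np.float32)
        print(n,d['p'],cv2.minAreaRect(P))
E
```

```text
[0.6495 0.2621 0.1224]
top 0.92 ((616.6187744140625, 210.501708984375), (113.02055358886719, 146.6100311279297), 0.08913572132587433)
scene 0.62 ((614.895751953125, 212.16018676757812), (153.47645568847656, 101.40648651123047), 89.44596862792969)
```

View pics/t1.png

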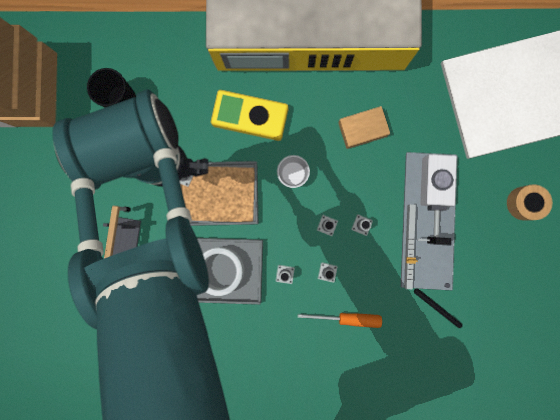

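The socket is held over the tray and the other sockets are undisturbed. The pad centre is about (0.618, 0.211). Placing it, then fetching the next.

Request:
apply_moves(
  fingers=[0.1,0.1,0.1,0.1,0.45,0.45,0.45,0.45,0.45],
  travel=[
    [-0.08,0.08,0.8],
    [0,0,0.7],
    [0,0,0.3],
    [0,0,0],
    [0,0,0],
    [0,0,0],
    [0,0,-0.8],
    [0,0,-1],
    [0,0,0],
  ],
  rotation=[
    [0,0,0],
    [0,0,0],
    [0,0,0],
    [0,0,0],
    [0,0,0],
    [0,0,0],
    [0,0,0],
    [0,0,0],
    [0,0,0],
  ],
)

```text
time: 6.55
tool_pos: [0.6502, 0.2575, 0.1315]
tcp_rot: [-3.136, 0.0, -0.024]
wrist_force: [1.5, 0.3, 2.2]
width: 0.451
grip_force: 0.0
```

Request:
apply_moves(
  fingers=[0.55,0.55,0.55,0.55,0.55,0.55,0.55,0.55,0.55,0.55],
  travel=[
    [-0.225,0.86,0],
    [-0.225,0.86,0],
    [-0.225,0.86,0],
    [-0.225,0.86,0],
    [-0.225,0.86,0],
    [-0.225,0.86,0],
    [-0.225,0.86,0],
    [-0.225,0.86,0],
    [0,0,0],
    [0,0,0],
  ],
  rotation=[
    [0,0,0],
    [0,0,0],
    [0,0,0],
    [0,0,0],
    [0,0,0],
    [0,0,0],
    [0,0,0],
    [0,0,0],
    [0,0,0],
    [0,0,0],
  ],
)

```text
time: 7.55
tool_pos: [0.5544, -0.0897, 0.1221]
tcp_rot: [-3.142, 0.004, -0.003]
wrist_force: [0.4, 0.9, 0.4]
width: 0.548
grip_force: 0.0
```

```bash
python3 -c "
from sock import *
sockets();print(read_state()['tool_pos'])"
```

```text
top 0.82 [0.6397 0.2548] area ratio 1.01
top 0.78 [ 0.4545 -0.0162] area ratio 1.09
top 0.48 [ 0.5532 -0.0153] area ratio 1.03
scene 0.85 [0.6363 0.2519] area ratio 0.85
scene 0.74 [ 0.5582 -0.0874] area ratio 0.79
scene 0.67 [ 0.557  -0.0167] area ratio 0.89
scene 0.64 [ 0.4615 -0.0167] area ratio 0.89
scene 0.5 [0.4578 0.0718] area ratio 0.77
[ 0.5547 -0.0874  0.1215]
```

Request:
apply_moves(
  fingers=[0.55,0.55,0.55,0.55,0.1,0.1,0.1,0.1,0.1,0.1,0.1],
  travel=[
    [0,0,0.8],
    [0,0,0.8],
    [0,0,0.4],
    [0,0,0],
    [0,0,0],
    [0,0,0],
    [0,0,0],
    [0,0,0],
    [0,0,-1],
    [0,0,-1],
    [0,0,0],
  ],
  rotation=[
    [0,0,0],
    [0,0,0],
    [0,0,0],
    [0,0,0],
    [0,0,0],
    [0,0,0],
    [0,0,0],
    [0,0,0],
    [0,0,0],
    [0,0,0],
    [0,0,0],
  ],
)

```text
time: 8.85
tool_pos: [0.5607, -0.0899, 0.1304]
tcp_rot: [3.138, 0.0, 0.025]
wrist_force: [1.5, -0.6, 0.4]
width: 0.249
grip_force: 29.7
```

Request:
apply_moves(
  fingers=[0.1,0.1,0.1,0.1,0.1,0.1,0.1,0.1,0.1],
  travel=[
    [0.26,-0.85,0],
    [0.26,-0.85,0],
    [0.26,-0.85,0],
    [0.26,-0.85,0],
    [0.26,-0.85,0],
    [0.26,-0.85,0],
    [0.26,-0.85,0],
    [0,0,0],
    [0,0,0],
  ],
  rotation=[
    [0,0,0],
    [0,0,0],
    [0,0,0],
    [0,0,0],
    [0,0,0],
    [0,0,0],
    [0,0,0],
    [0,0,0],
    [0,0,0],
  ],
)

```text
time: 9.75
tool_pos: [0.6451, 0.2099, 0.1212]
tcp_rot: [3.141, 0.004, -0.0]
wrist_force: [0.1, -0.4, 0.2]
width: 0.246
grip_force: 29.8
```

Request:
apply_moves(
  fingers=[0.1,0.1,0.1,0.1,0.45,0.45,0.45,0.45,0.45],
  travel=[
    [0,0,0.8],
    [0,0,0.7],
    [0,0,0.28],
    [0,0,0],
    [0,0,0],
    [0,0,0],
    [0,0,-0.78],
    [0,0,-1],
    [0,0,0],
  ],
  rotation=[
    [0,0,0],
    [0,0,0],
    [0,0,0],
    [0,0,0],
    [0,0,0],
    [0,0,0],
    [0,0,0],
    [0,0,0],
    [0,0,0],
  ],
)

```text
time: 10.65
tool_pos: [0.6515, 0.2106, 0.1317]
tcp_rot: [-3.137, 0.0, -0.025]
wrist_force: [2.4, 1.1, 1.6]
width: 0.452
grip_force: 0.0
```

Request:
apply_moves(
  fingers=[0.55,0.55,0.55,0.55,0.55,0.55,0.55,0.55],
  travel=[
    [-0.3,0.757,0],
    [-0.3,0.757,0],
    [-0.3,0.757,0],
    [-0.3,0.757,0],
    [-0.3,0.757,0],
    [-0.3,0.757,0],
    [0,0,0],
    [0,0,0],
  ],
  rotation=[
    [0,0,0],
    [0,0,0],
    [0,0,0],
    [0,0,0],
    [0,0,0],
    [0,0,0],
    [0,0,0],
    [0,0,0],
  ],
)

```text
time: 11.45
tool_pos: [0.5557, -0.019, 0.1224]
tcp_rot: [-3.141, 0.004, -0.004]
wrist_force: [1.0, -0.1, 0.9]
width: 0.55
grip_force: 0.0
```

```bash
python3 -c "
from sock import *
sockets();print(read_state()['tool_pos'])"
```

```text
top 0.83 [0.4503 0.0724] area ratio 1.09
top 0.72 [0.6418 0.2079] area ratio 0.94
top 0.56 [0.6395 0.2536] area ratio 1.0
scene 0.83 [0.4553 0.0714] area ratio 0.75
scene 0.79 [ 0.4603 -0.0164] area ratio 0.65
scene 0.64 [0.759  0.1428] area ratio 2.68
scene 0.61 [ 0.5566 -0.0168] area ratio 0.86
scene 0.61 [0.6335 0.2517] area ratio 0.87
scene 0.56 [0.6389 0.205 ] area ratio 1.05
[ 0.556  -0.0171  0.1217]
```

Request:
apply_moves(
  fingers=[0.55,0.55,0.55,0.55,0.1,0.1,0.1,0.1,0.1,0.1,0.1],
  travel=[
    [0,0,0.8],
    [0,0,0.8],
    [0,0,0.4],
    [0,0,0],
    [0,0,0],
    [0,0,0],
    [0,0,0],
    [0,0,0],
    [0,0,-1],
    [0,0,-1],
    [0,0,0],
  ],
  rotation=[
    [0,0,0],
    [0,0,0],
    [0,0,0],
    [0,0,0],
    [0,0,0],
    [0,0,0],
    [0,0,0],
    [0,0,0],
    [0,0,0],
    [0,0,0],
    [0,0,0],
  ],
)

```text
time: 12.75
tool_pos: [0.5618, -0.0187, 0.1303]
tcp_rot: [3.14, 0.0, 0.025]
wrist_force: [0.6, -0.5, 0.3]
width: 0.247
grip_force: 29.8
```

Request:
apply_moves(
  fingers=[0.1,0.1,0.1,0.1,0.1,0.1,0.1],
  travel=[
    [0.36,-0.724,0],
    [0.36,-0.724,0],
    [0.36,-0.724,0],
    [0.36,-0.724,0],
    [0.36,-0.724,0],
    [0,0,0],
    [0,0,0],
  ],
  rotation=[
    [0,0,0],
    [0,0,0],
    [0,0,0],
    [0,0,0],
    [0,0,0],
    [0,0,0],
    [0,0,0],
  ],
)

```text
time: 13.45
tool_pos: [0.6452, 0.1636, 0.1212]
tcp_rot: [3.141, 0.003, -0.0]
wrist_force: [-0.8, 0.0, 0.3]
width: 0.251
grip_force: 29.9
```

Request:
apply_moves(
  fingers=[0.1,0.1,0.1,0.1,0.45,0.45,0.45,0.45,0.45],
  travel=[
    [0,0,0.8],
    [0,0,0.7],
    [0,0,0.29],
    [0,0,0],
    [0,0,0],
    [0,0,0],
    [0,0,-0.79],
    [0,0,-1],
    [0,0,0],
  ],
  rotation=[
    [0,0,0],
    [0,0,0],
    [0,0,0],
    [0,0,0],
    [0,0,0],
    [0,0,0],
    [0,0,0],
    [0,0,0],
    [0,0,0],
  ],
)

```text
time: 14.35
tool_pos: [0.6515, 0.164, 0.1314]
tcp_rot: [-3.138, 0.0, -0.025]
wrist_force: [1.1, -0.2, 1.1]
width: 0.45
grip_force: 0.0
```

Request:
apply_moves(
  fingers=[0.55,0.55,0.55,0.55,0.55,0.55,0.55,0.55],
  travel=[
    [-0.63,0.603,0],
    [-0.63,0.603,0],
    [-0.63,0.603,0],
    [-0.63,0.603,0],
    [-0.63,0.603,0],
    [-0.63,0.603,0],
    [0,0,0],
    [0,0,0],
  ],
  rotation=[
    [0,0,0],
    [0,0,0],
    [0,0,0],
    [0,0,0],
    [0,0,0],
    [0,0,0],
    [0,0,0],
    [0,0,0],
  ],
)

```text
time: 15.15
tool_pos: [0.4564, -0.0188, 0.1223]
tcp_rot: [3.142, -0.003, 0.004]
wrist_force: [0.7, -0.1, 0.1]
width: 0.55
grip_force: 0.0
```

```bash
python3 -c "
from sock import *
sockets();print(read_state()['tool_pos'])"
```

```text
top 0.82 [0.6413 0.2092] area ratio 1.11
top 0.73 [0.6401 0.2545] area ratio 1.05
top 0.71 [0.6385 0.1612] area ratio 1.2
top 0.7 [0.4498 0.0725] area ratio 1.18
top 0.66 [ 0.5647 -0.2231] area ratio 23.21
scene 0.96 [0.6381 0.2049] area ratio 1.01
scene 0.78 [0.6351 0.2519] area ratio 0.83
scene 0.73 [ 0.46   -0.0163] area ratio 0.82
scene 0.72 [0.6348 0.1585] area ratio 0.99
scene 0.56 [0.4556 0.0706] area ratio 0.92
[ 0.4576 -0.0175  0.122 ]
```

Request:
apply_moves(
  fingers=[0.55,0.55,0.55,0.55,0.1,0.1,0.1,0.1,0.1,0.1,0.1],
  travel=[
    [0,0,0.8],
    [0,0,0.8],
    [0,0,0.4],
    [0,0,0],
    [0,0,0],
    [0,0,0],
    [0,0,0],
    [0,0,0],
    [0,0,-1],
    [0,0,-1],
    [0,0,0],
  ],
  rotation=[
    [0,0,0],
    [0,0,0],
    [0,0,0],
    [0,0,0],
    [0,0,0],
    [0,0,0],
    [0,0,0],
    [0,0,0],
    [0,0,0],
    [0,0,0],
    [0,0,0],
  ],
)

```text
time: 16.45
tool_pos: [0.4625, -0.0187, 0.1294]
tcp_rot: [3.14, 0.0, 0.024]
wrist_force: [0.9, -0.5, -0.1]
width: 0.246
grip_force: 29.7
```

Request:
apply_moves(
  fingers=[0.1,0.1,0.1,0.1,0.1,0.1,0.1,0.1],
  travel=[
    [0.443,-0.858,0],
    [0.443,-0.858,0],
    [0.443,-0.858,0],
    [0.443,-0.858,0],
    [0.443,-0.858,0],
    [0.443,-0.858,0],
    [0,0,0],
    [0,0,0],
  ],
  rotation=[
    [0,0,0],
    [0,0,0],
    [0,0,0],
    [0,0,0],
    [0,0,0],
    [0,0,0],
    [0,0,0],
    [0,0,0],
  ],
)

```text
time: 17.25
tool_pos: [0.5889, 0.2402, 0.1206]
tcp_rot: [3.141, 0.004, -0.001]
wrist_force: [-0.3, 0.2, 0.0]
width: 0.244
grip_force: 29.8
```

Request:
apply_moves(
  fingers=[0.1,0.1,0.1,0.1,0.45,0.45,0.45,0.45,0.45],
  travel=[
    [0,0,0.8],
    [0,0,0.7],
    [0,0,0.29],
    [0,0,0],
    [0,0,0],
    [0,0,0],
    [0,0,-0.79],
    [0,0,-1],
    [0,0,0],
  ],
  rotation=[
    [0,0,0],
    [0,0,0],
    [0,0,0],
    [0,0,0],
    [0,0,0],
    [0,0,0],
    [0,0,0],
    [0,0,0],
    [0,0,0],
  ],
)

```text
time: 18.15
tool_pos: [0.5952, 0.2414, 0.1312]
tcp_rot: [-3.136, -0.0, -0.024]
wrist_force: [1.7, -0.7, 1.0]
width: 0.449
grip_force: 0.0
```

Request:
apply_moves(
  fingers=[0.55,0.55,0.55,0.55,0.55,0.55,0.55],
  travel=[
    [-0.548,0.676,0],
    [-0.548,0.676,0],
    [-0.548,0.676,0],
    [-0.548,0.676,0],
    [-0.548,0.676,0],
    [0,0,0],
    [0,0,0],
  ],
  rotation=[
    [0,0,0],
    [0,0,0],
    [0,0,0],
    [0,0,0],
    [0,0,0],
    [0,0,0],
    [0,0,0],
  ],
)

```text
time: 18.85
tool_pos: [0.4523, 0.0698, 0.1221]
tcp_rot: [-3.141, 0.003, -0.004]
wrist_force: [0.0, 0.2, -0.1]
width: 0.554
grip_force: 0.0
```

```bash
python3 -c "
from sock import *
sockets();print(read_state()['tool_pos'])"
```

```text
top 0.8 [0.639 0.255] area ratio 0.98
top 0.76 [0.5935 0.2757] area ratio 1.12
top 0.66 [0.6416 0.2085] area ratio 1.21
top 0.55 [0.639  0.1621] area ratio 1.06
scene 0.84 [0.6377 0.252 ] area ratio 0.94
scene 0.75 [0.6331 0.1582] area ratio 1.0
scene 0.65 [0.5845 0.2744] area ratio 0.91
scene 0.63 [0.6369 0.205 ] area ratio 1.01
scene 0.52 [0.4586 0.0715] area ratio 0.91
[0.4534 0.0711 0.1219]
```

The fourth socket reads y≈0.275, not the commanded 0.240, so it was probably knocked. I'll pick the last one and look.

Request:
apply_moves(
  fingers=[0.55,0.55,0.55,0.55,0.1,0.1,0.1,0.1,0.1,0.1,0.1],
  travel=[
    [0,0,0.8],
    [0,0,0.8],
    [0,0,0.4],
    [0,0,0],
    [0,0,0],
    [0,0,0],
    [0,0,0],
    [0,0,0],
    [0,0,-1],
    [0,0,-1],
    [0,0,0],
  ],
  rotation=[
    [0,0,0],
    [0,0,0],
    [0,0,0],
    [0,0,0],
    [0,0,0],
    [0,0,0],
    [0,0,0],
    [0,0,0],
    [0,0,0],
    [0,0,0],
    [0,0,0],
  ],
)

```text
time: 20.15
tool_pos: [0.4584, 0.071, 0.1294]
tcp_rot: [-3.14, -0.0, -0.024]
wrist_force: [1.9, 0.3, -1.4]
width: 0.249
grip_force: 29.7
```

```bash
python3 - <<'E'
from h import *
B=lambda im,x,y,w,h,k:cv2.resize(im[y:y+h,x:x+w],None,fx=k,fy=k,interpolation=cv2.INTER_CUBIC)
t=read_camera('top')['image'];s=read_camera('scene')['image']
o=np.zeros((400,800,3),np.uint8);o[:400,:400]=B(t,170,150,100,100,4);o[:400,400:]=B(s,290,190,100,100,4)
cv2.imwrite('pics/tr.png',o[:,:,::-1])
E
```

```text
(no output)
```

View pics/tr.png

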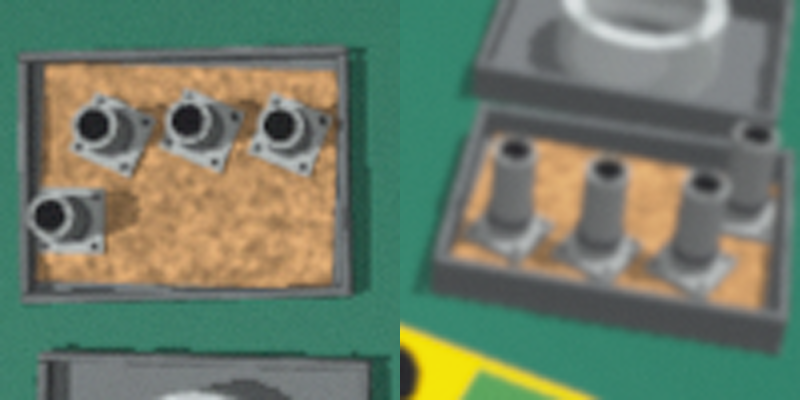

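The knocked socket stands upright against the tray's left wall at crop (65,220), so it's fine. Placing the last one.

Request:
apply_moves(
  fingers=[0.1,0.1,0.1,0.1,0.1,0.1],
  travel=[
    [0.683,-0.595,0],
    [0.683,-0.595,0],
    [0.683,-0.595,0],
    [0.683,-0.595,0],
    [0,0,0],
    [0,0,0],
  ],
  rotation=[
    [0,0,0],
    [0,0,0],
    [0,0,0],
    [0,0,0],
    [0,0,0],
    [0,0,0],
  ],
)

```text
time: 20.85
tool_pos: [0.5873, 0.1894, 0.1185]
tcp_rot: [3.14, 0.002, -0.007]
wrist_force: [-0.7, 0.5, -1.5]
width: 0.252
grip_force: 29.8
```

Request:
apply_moves(
  fingers=[0.1,0.1,0.1,0.1,0.45,0.45,0.45,0.45,0.45,0.45,0.45,0.45],
  travel=[
    [0,0,0.8],
    [0,0,0.7],
    [0,0,0.29],
    [0,0,0],
    [0,0,0],
    [0,0,0],
    [0,0,-0.79],
    [0,0,-1],
    [0,0,-0.8],
    [0,0,-0.8],
    [0,0,-0.4],
    [0,0,0],
  ],
  rotation=[
    [0,0,0],
    [0,0,0],
    [0,0,0],
    [0,0,0],
    [0,0,0],
    [0,0,0],
    [0,0,0],
    [0,0,0],
    [0,0,0],
    [0,0,0],
    [0,0,0],
    [0,0,0],
  ],
)

```text
time: 22.05
tool_pos: [0.5915, 0.1901, 0.2275]
tcp_rot: [-3.139, -0.0, -0.016]
wrist_force: [-0.2, 0.9, 0.9]
width: 0.451
grip_force: 0.0
```

```bash
cat > fit.py <<'E'
from sock import *
import pickle
t,s=pickle.load(open('c0.pkl','rb'))
# brush handle: top face corners in top crop (5x, off 90,195): TL, TR, BL, BR ; z=.099
q=lambda x,y,k,ox,oy:[(x+.5)/k-.5+ox,(y+.5)/k-.5+oy]
T=lambda x,y:at_z(t,q(x,y,5,90,195),.099)
f=(T(111,54)+T(144,58))/2;b=(T(46,465)+T(83,472))/2
print('handle front/back mid',f,b,np.linalg.norm(f-b),np.degrees(np.arctan2(*(f-b)[1::-1])),'centre',(f+b)/2)
S=lambda x,y:at_z(s,q(x,y,5,400,165),.099)
f=(S(516,263)+S(550,270))/2 if 0 else (at_z(s,q(516-300,263,5,400,165),.099)+at_z(s,q(552-300,270,5,400,165),.099))/2
b=(at_z(s,q(541-300,60,5,400,165),.099)+at_z(s,q(575-300,65,5,400,165),.099))/2
print('scene',f,b,np.linalg.norm(f-b),np.degrees(np.arctan2(*(f-b)[1::-1])),'centre',(f+b)/2)
# gauge: fit x,y,yaw on clicked points
G=lambda x,y:q(x,y,4,395,145)
H=lambda x,y:q(x-280,y,4,110,140)
obs=[(t,G(46,30),(.110,.060,.008)),(t,G(26,570),(-.170,.060,.008)),(t,G(229,580),(-.170,-.045,.008)),
 (t,G(189,139),(.05,0,.066)),(t,G(134,38),(.1,.028,.06)),(t,G(248,39),(.1,-.028,.06)),(t,G(240,243),(0,-.028,.06)),(t,G(130,241),(0,.028,.06)),
 (s,H(302,272),(.1,-.028,.06)),(s,H(387,294),(.1,.028,.06)),(s,H(499,200),(0,.028,.06)),(s,H(408,176),(0,-.028,.06)),(s,H(445,396),(.11,.06,.008)),(s,H(679,137),(-.17,.06,.008))]
def W(p,P):
    c,d=np.cos(p[2]),np.sin(p[2]);return [p[0]+c*P[0]-d*P[1],p[1]+d*P[0]+c*P[1],P[2]]
def res(p,ob): return np.concatenate([proj(c,W(p,P))[0]-u for c,u,P in ob])
for ob in(obs,obs[:8],obs[8:]):
    r=least_squares(res,[.59,-.235,0],args=(ob,),loss='soft_l1');p=r.x
    print('gauge',p,np.degrees(p[2]),'rms',np.sqrt(np.mean(res(p,ob)**2)))
p=least_squares(res,[.59,-.235,0],args=(obs,),loss='soft_l1').x
print(res(p,obs).reshape(-1,2).round(1).tolist())
print('felt',W(p,(.05,0,.066)),'grip',W(p,(-.07,0,.085)))
Rg=np.array([[np.cos(p[2]),-np.sin(p[2])],[np.sin(p[2]),np.cos(p[2])]])
loc=lambda w:(Rg.T@(w[:2]-p[:2])).round(4)
print('marker top face local (z=.05)',loc(at_z(t,G(67,455),.05)),loc(at_z(t,G(67,460),.05)))
for k,z in(('marker_line',.04),('pointer',.04),('pull_grip',.085),('felt',.066)):
    for n in('top','scene'):
        c=read_camera(n)
        print(n,k,[(round(d['p'],2),loc(at_z(c,d['location'],z))) for d in tip_of(n,k)[:1]])
# pot
for n in('top','scene'):
    c=read_camera(n)
    for d in regions_of(n,'pot')[:1]:
        m=d['mask'].astype(np.uint8);cn=max(cv2.findContours(m,0,1)[0],key=cv2.contourArea)
        P=np.array([at_z(c,u[0].astype(float),.045)[:2]*1000 for u in cn],np.float32)
        print(n,'pot',d['p'],cv2.minEnclosingCircle(P),at_z(c,d['bbox'][:2]+np.array(d['bbox'][2:])/2,.045),d['bbox'])
print(read_state()['tool_pos'])
E
python3 fit.py
```

```text
handle front/back mid [0.5876 0.3956 0.099 ] [0.4316 0.4158 0.099 ] 0.15733668490245045 -7.3622387727831375 centre [0.5096 0.4057 0.099 ]
scene [0.5919 0.3928 0.099 ] [0.4347 0.4136 0.099 ] 0.15859829176604603 -7.531514605965707 centre [0.5133 0.4032 0.099 ]
gauge [ 0.5935 -0.2335 -0.0491] -2.8114009638806965 rms 0.8968054848994917
gauge [ 0.5927 -0.2332 -0.0471] -2.7001487182036694 rms 0.4894091130861926
gauge [ 0.5965 -0.2327 -0.0571] -3.269075032002328 rms 0.9376664639309771
[[-0.1, -0.8], [-0.4, -0.3], [0.7, 0.2], [0.7, -0.6], [0.1, -0.9], [0.3, 0.2], [0.5, -0.2], [-0.8, -1.1], [-0.1, -0.3], [1.0, -0.6], [-1.4, -2.3], [0.3, -0.6], [1.5, -0.8], [1.5, -1.6]]
felt [np.float64(0.6434537393764389), np.float64(-0.2359692625907049), 0.066] grip [np.float64(0.5235981717091168), np.float64(-0.23008344071572542), 0.085]
marker top face local (z=.05) [-0.1087  0.0506] [-0.1112  0.0505]
top marker_line [(0.65, array([-0.1136,  0.0371]))]
scene marker_line [(0.4, array([-0.0978,  0.0419]))]
top pointer [(0.64, array([-0.0673,  0.0402]))]
scene pointer [(0.55, array([-0.0686,  0.0362]))]
top pull_grip [(0.52, array([-0.0757,  0.0041]))]
scene pull_grip [(0.94, array([-0.0697, -0.0011]))]
top felt [(0.62, array([0.0474, 0.005 ]))]
scene felt [(0.63, array([ 0.0581, -0.0025]))]
top pot 0.91 ((661.2951049804688, 55.32181167602539), 33.18323516845703) [0.6587 0.0546 0.045 ] [276.5, 157.0, 34.4, 30.1]
scene pot 0.67 ((683.076171875, 60.77021408081055), 52.16588592529297) [0.687  0.0665 0.045 ] [247.5, 223.1, 37.7, 34.4]
[0.5887 0.1894 0.2214]
```

Brush centre is about (0.511, 0.4045) with yaw −7.4°, and the measured handle length (about 158 mm) agrees. The gauge fit gives felt (0.643, −0.236). The pot is at (0.661, 0.055), radius 33 mm as specified. Going above the brush.

Request:
apply_moves(
  fingers=[0.45,0.45,0.45,0.45,0.45,0.45,0.45,0.45,0.45],
  travel=[
    [-0.312,-0.86,0],
    [-0.312,-0.86,0],
    [-0.312,-0.86,0],
    [-0.312,-0.86,0],
    [-0.312,-0.86,0],
    [0,0,0],
    [0,0,0],
    [0,0,0],
    [0,0,0],
  ],
  rotation=[
    [0,0,0],
    [0,0,0],
    [0,0,0],
    [0,0,0],
    [0,0,0],
    [0,0,0.615],
    [0,0,0.615],
    [0,0,0],
    [0,0,0],
  ],
  newtons=50,
)

```text
time: 23.95
tool_pos: [0.5106, 0.4043, 0.2213]
tcp_rot: [-3.135, 0.2, -0.0]
wrist_force: [-0.2, -0.9, -0.9]
width: 0.45
grip_force: 0.0
```

```bash
python3 - <<'E'
from h import *
np.set_printoptions(precision=4,suppress=True)
S=read_state();print(S['tool_pos'],S['tcp_rot'],S['q'],S['wrist_force'])
B=lambda im,x,y,w,h,k:cv2.resize(im[y:y+h,x:x+w],None,fx=k,fy=k,interpolation=cv2.INTER_CUBIC)
t=read_camera('top')['image'];s=read_camera('scene')['image']
o=np.zeros((600,800,3),np.uint8);o[:480,:300]=B(t,90,175,75,120,4);o[:600,320:800]=B(s,380,110,120,150,4)
cv2.imwrite('pics/b2.png',o[:,:,::-1])
E
```

```text
[0.5106 0.4043 0.2213] [-3.1352  0.1996 -0.    ] [0.6315 0.2258 1.6694 0.     1.2464 2.3294] [-0.1802 -0.935  -0.8657]
```

View pics/b2.png

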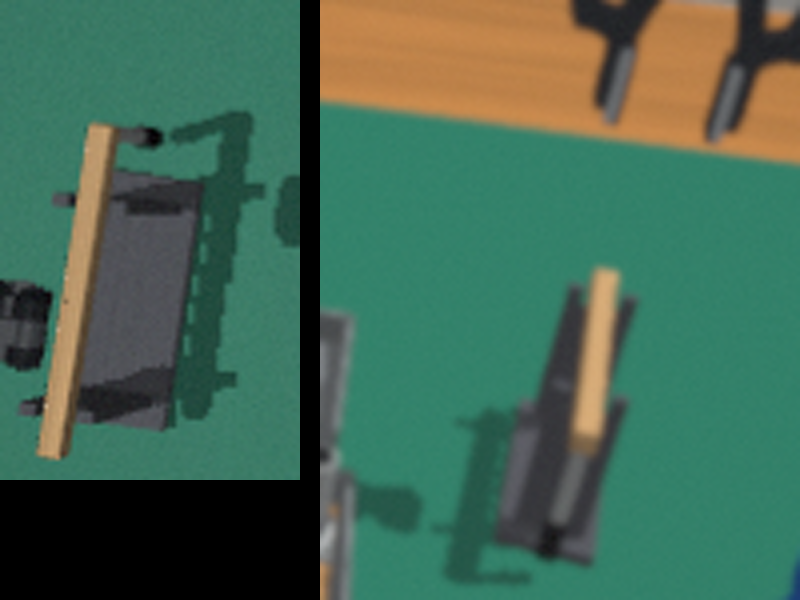

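The brush is undisturbed on its rest, and the open fingers straddle the handle's line. Descending to grasp.

Request:
apply_moves(
  fingers=[0.45,0.45,0.45,0.45,0.45,0.45,0.02,0.02,0.02,0.02,0.02],
  travel=[
    [0,0,0.8],
    [0,0,0.8],
    [0,0,0.7],
    [0,0,0.4],
    [0,0,0.25],
    [0,0,0],
    [0,0,0],
    [0,0,0],
    [0,0,0],
    [0,0,0],
    [0,0,0],
  ],
  rotation=[
    [0,0,0],
    [0,0,0],
    [0,0,0],
    [0,0,0],
    [0,0,0],
    [0,0,0],
    [0,0,0],
    [0,0,0],
    [0,0,0],
    [0,0,0],
    [0,0,0],
  ],
)

```text
time: 25.15
tool_pos: [0.512, 0.4053, 0.076]
tcp_rot: [-3.133, 0.202, -0.005]
wrist_force: [0.3, -0.8, 6.7]
width: 0.126
grip_force: 51.4
```

```bash
python3 - <<'E'
from h import *
np.set_printoptions(precision=4,suppress=True)
S=read_state();print(S['tool_pos'],S['tcp_rot'],S['wrist_force'],S['width'],S['grip_force'])
c={n:read_camera(n) for n in('top','scene')}
l={n:tip_of(n,'brush_tip')[:1] for n in c};print(l)
try: print(tri(c['top'],l['top'][0]['location'],c['scene'],l['scene'][0]['location']))
except Exception as e: print(e)
E
```

```text
[0.512  0.4053 0.076 ] [-3.1328  0.2016 -0.0047] [ 0.3165 -0.8272  6.6868] 0.12580344437455315 51.41046702861786
{'top': [{'location': [124.9, 208.8], 'p': 0.8}], 'scene': [{'location': [435.2, 248.9], 'p': 0.88}]}
(array([0.5849, 0.3981, 0.0161]), np.float64(0.01151541671135091))
```

Request:
apply_moves(
  fingers=[0.02,0.02,0.02,0.02,0.02],
  travel=[
    [0,0,-0.4],
    [0,0,-0.8],
    [0,0,-0.8],
    [0,0,-0.8],
    [0,0,0],
  ],
  rotation=[
    [0,0,0],
    [0,0,0],
    [0,0,0],
    [0,0,0],
    [0,0,0],
  ],
)

```text
time: 25.85
tool_pos: [0.514, 0.4069, 0.2221]
tcp_rot: [-3.127, 0.201, -0.016]
wrist_force: [0.6, 0.5, 1.2]
width: 0.131
grip_force: 50.6
```

Request:
apply_moves(
  fingers=[0.02,0.02,0.02,0.02,0.02,0.02,0.02,0.02,0.02,0.02,0.02,0.02],
  travel=[
    [0.26,0.73,0],
    [0.26,0.73,0],
    [0.26,0.73,0],
    [0.26,0.73,0],
    [0.26,0.73,0],
    [0.26,0.73,0],
    [0.26,0.73,0],
    [0.26,0.73,0],
    [0.26,0.73,0],
    [0,0,0],
    [0,0,0],
    [0,0,0],
  ],
  rotation=[
    [0,0,0],
    [0,0,0],
    [0,0,0],
    [0,0,0],
    [0,0,0],
    [0,0,0],
    [0,0,0],
    [0,0,0],
    [0,0,0],
    [0,0,0],
    [0,0,0],
    [0,0,0],
  ],
)

```text
time: 27.05
tool_pos: [0.584, 0.0644, 0.2132]
tcp_rot: [-3.135, 0.201, 0.002]
wrist_force: [-0.9, 0.3, 0.0]
width: 0.125
grip_force: 50.6
```

```bash
cat > look.py <<'E'
from h import *
import sys
np.set_printoptions(precision=4,suppress=True)
S=read_state();print(S['tool_pos'],S['tcp_rot'],S['wrist_force'],S['width'],S['grip_force'])
c={n:read_camera(n) for n in('top','scene')}
l={n:tip_of(n,'brush_tip')[:1] for n in c};print(l)
try: print('tip',tri(c['top'],l['top'][0]['location'],c['scene'],l['scene'][0]['location']))
except Exception as e: print(e)
for n in('top','scene'):
    for d in regions_of(n,'pot')[:2]:
        cn=max(cv2.findContours(d['mask'].astype(np.uint8),0,1)[0],key=cv2.contourArea)
        P=np.array([at_z(c[n],u[0].astype(float),.045)[:2]*1000 for u in cn],np.float32)
        print(n,'pot',d['p'],cv2.minEnclosingCircle(P),[at_z(c[n],q['location'],0)[:2] for q in tip_of(n,'pot')[:1]])
for a in sys.argv[1:]:
    o=np.zeros((600,800,3),np.uint8)
    for n,i in(('top',0),('scene',400)):
        x,y=np.array(l[n][0]['location']).astype(int) if l[n] else (280,210)
        x=np.clip(x-50,0,460);y=np.clip(y-75,0,270)
        o[:600,i:i+400]=cv2.resize(c[n]['image'][y:y+150,x:x+100],None,fx=4,fy=4,interpolation=cv2.INTER_CUBIC)
        print(n,'crop',x,y)
    cv2.imwrite('pics/'+a,o[:,:,::-1])
E
python3 look.py l1.png
```

```text
[0.584  0.0644 0.2132] [-3.1346  0.2014  0.0017] [-0.892   0.2974  0.0147] 0.12530326524265525 50.59577465057373
{'top': [], 'scene': [{'location': [265.0, 185.4], 'p': 0.9}]}
list index out of range
top pot 0.5 ((614.1976318359375, 239.477294921875), 66.99837493896484) [array([0.638 , 0.2575])]
scene pot 0.76 ((682.6077880859375, 63.18669891357422), 52.182132720947266) [array([0.6626, 0.0542])]
scene pot 0.7 ((509.82183837890625, 240.2255401611328), 84.92857360839844) [array([0.6626, 0.0542])]
top crop 230 135
scene crop 215 110
```

View pics/l1.png

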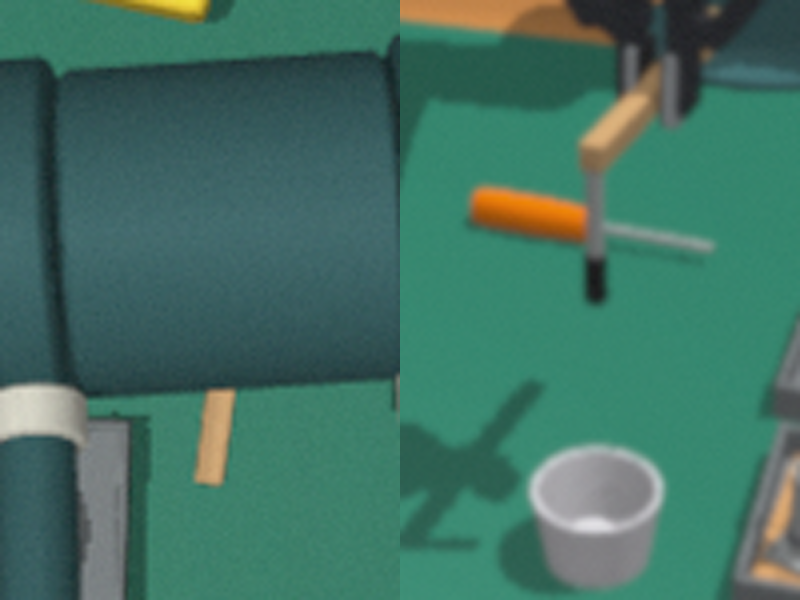

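The brush hangs straight with its bristles at crop (595,300), directly in line with the pot at (597,490). Checking the tip numerically.

```bash
python3 -c "
from h import *
c=read_camera('scene')
for z in(.150,.154,.158): print(at_z(c,[265,185.4],z), at_z(c,[(595-400)/4+215,(302)/4+110],z))
print(proj(c,[.6585,.055,.154]))
print('rim centre',at_z(c,[(597-400)/4+215,490/4+110],.045), 'gauge: marker px later')"
```

```text
[0.65509857 0.05520073 0.15      ] [0.656064   0.05307512 0.15      ]
[0.66094354 0.05701908 0.154     ] [0.66189933 0.0549147  0.154     ]
[0.66678852 0.05883743 0.158     ] [0.66773466 0.05675429 0.158     ]
[[264.33619003 184.53460527]]
rim centre [0.66565225 0.05573633 0.045     ] gauge: marker px later
```

Request:
apply_moves(
  fingers=[0.02,0.02,0.02,0.02,0.02,0.02,0.02,0.02,0.02,0.02],
  travel=[
    [0.06,0,0.6],
    [0,0,0.7],
    [0,0,0.6],
    [0,0,0.5],
    [0,0,0.3],
    [0,0,0.1],
    [0,0,0],
    [0,0,0],
    [0,0,0],
    [0,0,0],
  ],
  rotation=[
    [0,0,0],
    [0,0,0],
    [0,0,0],
    [0,0,0],
    [0,0,0],
    [0,0,0],
    [0,0,0],
    [0,0,0],
    [0,0,0],
    [0,0,0],
  ],
)

```text
time: 28.55
tool_pos: [0.5886, 0.0633, 0.0752]
tcp_rot: [-3.135, 0.202, -0.004]
wrist_force: [-0.1, -0.3, -0.7]
width: 0.13
grip_force: 50.6
```

```bash
python3 look.py l2.png
```

```text
[0.5886 0.0633 0.0752] [-3.1348  0.2019 -0.0038] [-0.0587 -0.3061 -0.7457] 0.12983994929887865 50.59037625789642
{'top': [], 'scene': [{'location': [262.2, 240.0], 'p': 0.55}]}
list index out of range
top pot 0.69 ((679.09228515625, 56.099273681640625), 22.26548957824707) [array([0.6584, 0.0575])]
scene pot 0.7 ((682.490966796875, 63.591888427734375), 51.93727493286133) [array([0.6661, 0.0565])]
scene pot 0.7 ((601.807373046875, -218.43777465820312), 157.0322265625) [array([0.6661, 0.0565])]
top crop 230 135
scene crop 212 165
```

View pics/l2.png

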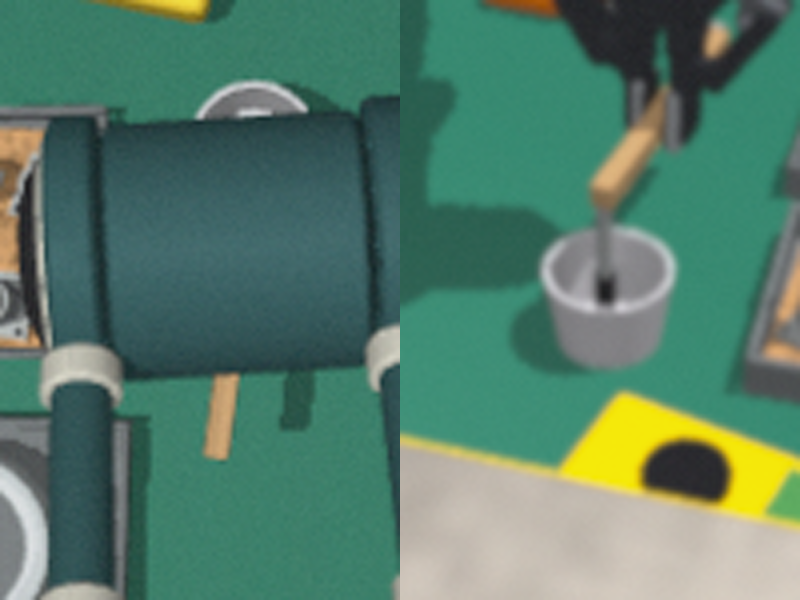

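The bristles are in the pot near its floor. I'll go 5 mm deeper, hold, lift and go over the felt.

Request:
apply_moves(
  fingers=[0.02,0.02,0.02,0.02,0.02,0.02,0.02,0.02,0.02],
  travel=[
    [0,0,0.1],
    [0,0,0],
    [0,0,0],
    [0,0,0],
    [0,0,-0.5],
    [0,0,-0.7],
    [0,0,-0.8],
    [0,0,-0.8],
    [0,0,-0.3],
  ],
  rotation=[
    [0,0,0],
    [0,0,0],
    [0,0,0],
    [0,0,0],
    [0,0,0],
    [0,0,0],
    [0,0,0],
    [0,0,0],
    [0,0,0],
  ],
)

```text
time: 29.9
tool_pos: [0.5902, 0.0634, 0.2293]
tcp_rot: [-3.134, 0.202, -0.013]
wrist_force: [0.2, 0.4, 0.2]
width: 0.131
grip_force: 50.6
```

Request:
apply_moves(
  fingers=[0.02,0.02,0.02,0.02,0.02,0.02,0.02,0.02,0.02,0.02,0.02],
  travel=[
    [0.04,0.725,0],
    [0.04,0.725,0],
    [0.04,0.725,0],
    [0.04,0.725,0],
    [0.04,0.725,0],
    [0.04,0.725,0],
    [0.04,0.725,0],
    [0.04,0.725,0],
    [0,0,0.2],
    [0,0,0],
    [0,0,0],
  ],
  rotation=[
    [0,0,0],
    [0,0,0],
    [0,0,0],
    [0,0,0],
    [0,0,0],
    [0,0,0],
    [0,0,0],
    [0,0,0],
    [0,0,0],
    [0,0,0],
    [0,0,0],
  ],
)

```text
time: 31.0
tool_pos: [0.5655, -0.2253, 0.2125]
tcp_rot: [-3.134, 0.201, 0.004]
wrist_force: [-0.1, 0.3, -0.5]
width: 0.127
grip_force: 50.6
```

```bash
python3 look.py; python3 -c "
from h import *
c=read_camera('scene');l=tip_of('scene','brush_tip')[0]['location'];S=read_state()['tool_pos']
print(l,at_z(c,l,S[2]-.059),S+[.0745,-.0095,-.059]);l=tip_of('scene','felt');print([(d['p'],at_z(c,d['location'],.066)) for d in l[:2]])"
```

```text
[ 0.5655 -0.2253  0.2125] [-3.1337  0.2013  0.0036] [-0.121   0.3226 -0.5251] 0.12717456932177965 50.595776438713074
{'top': [{'location': [455.0, 175.8], 'p': 0.58}], 'scene': [{'location': [133.6, 158.6], 'p': 0.83}]}
tip (array([ 0.6404, -0.2313,  0.1549]), np.float64(9.65403133496766e-05))
top pot 0.85 ((660.1943359375, 55.69047164916992), 32.292667388916016) [array([0.6667, 0.0525])]
scene pot 0.89 ((681.6417236328125, 61.71984100341797), 51.263248443603516) [array([0.6324, 0.1957])]
[129.8, 158.6] [ 0.64271295 -0.23890117  0.15501076] [ 0.64083243 -0.23568765  0.15501076]
[(0.76, array([ 0.65521094, -0.23034457,  0.066     ])), (0.71, array([0.84169825, 0.15722373, 0.066     ]))]
```

Request:
apply_moves(
  fingers=[0.02,0.02,0.02,0.02,0.02,0.02],
  travel=[
    [0.06,0.02,0.6],
    [0,0,0.6],
    [0,0,0.3],
    [0,0,0.14],
    [0,0,0],
    [0,0,0],
  ],
  rotation=[
    [0,0,0],
    [0,0,0],
    [0,0,0],
    [0,0,0],
    [0,0,0],
    [0,0,0],
  ],
)

```text
time: 32.15
tool_pos: [0.5699, -0.2282, 0.133]
tcp_rot: [3.134, -0.202, 0.003]
wrist_force: [0.0, 0.0, -0.3]
width: 0.129
grip_force: 50.6
```

```bash
python3 look.py l3.png
```

```text
[ 0.5699 -0.2282  0.133 ] [ 3.1345 -0.2019  0.0028] [ 0.0198  0.0147 -0.2706] 0.12914939245850945 50.59636473655701
{'top': [{'location': [440.3, 179.3], 'p': 0.67}], 'scene': [{'location': [137.0, 192.9], 'p': 0.83}]}
tip (array([ 0.6442, -0.2345,  0.0708]), np.float64(0.009231086402027543))
top pot 0.83 ((660.8778076171875, 56.31012725830078), 33.45706558227539) [array([0.6586, 0.055 ])]
scene pot 0.85 ((683.9063110351562, 57.80056381225586), 52.65400314331055) [array([0.6629, 0.0512])]
scene pot 0.44 ((655.3660278320312, 227.78233337402344), 48.628936767578125) [array([0.6629, 0.0512])]
top crop 390 104
scene crop 87 117
```

View pics/l3.png

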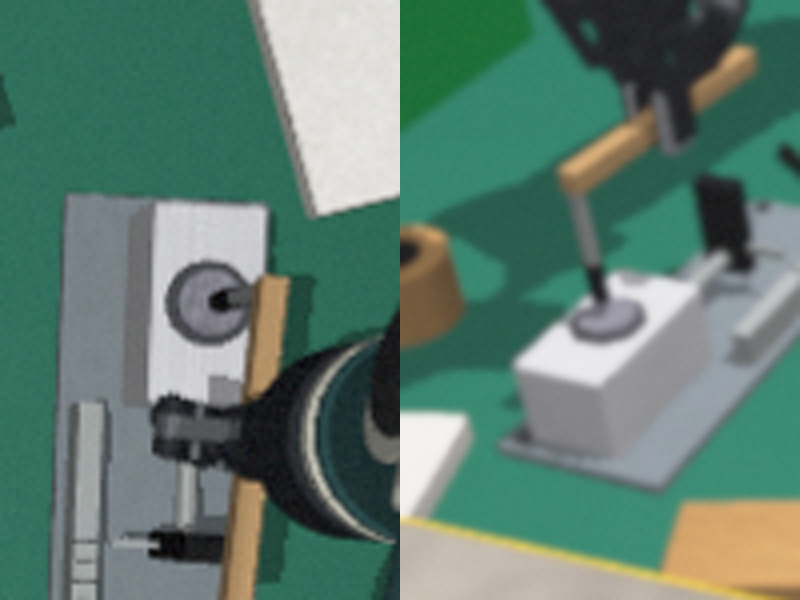

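The bristles hover just above the felt: crop (217,301) against the felt centre (207,302). After parallax that leaves about 2 mm, so I shift +y 2 mm and touch gently.

Request:
apply_moves(
  fingers=[0.02,0.02,0.02,0.02,0.02,0.02],
  travel=[
    [0,-0.04,0.06],
    [0,0,0.04],
    [0,0,0.04],
    [0,0,0.02],
    [0,0,0],
    [0,0,0],
  ],
  rotation=[
    [0,0,0],
    [0,0,0],
    [0,0,0],
    [0,0,0],
    [0,0,0],
    [0,0,0],
  ],
)

```text
time: 33.2
tool_pos: [0.5689, -0.2258, 0.1247]
tcp_rot: [-3.135, 0.202, 0.001]
wrist_force: [-3.5, 1.9, 6.5]
width: 0.127
grip_force: 51.5
```

```bash
python3 -c "
from h import *
print(read_state())"
```

```text
{'time': 33.2, 'q': array([-4.18455785e-01,  2.33200381e-01,  1.84739332e+00, -2.73122220e-04,
        1.06185871e+00,  1.28096461e+00]), 'joint_vel': array([-5.98947238e-04, -1.31537572e-03,  4.10589334e-04, -5.73072990e-05,
       -6.93981643e-04,  2.97194190e-04]), 'joint_torque': array([  0.23758253, -43.05393577, -32.93002725,   0.12588086,
        -1.28553327,   0.04484337]), 'tool_pos': array([ 0.56886027, -0.22582393,  0.12471341]), 'tcp_rot': array([-3.13503680e+00,  2.01689399e-01,  1.39655554e-03]), 'wrist_force': array([-3.5455324 ,  1.86659322,  6.48945207]), 'torque': array([0.19004672, 0.50960174, 0.04283003]), 'grip_force': 51.54699146747589, 'width': 0.1271010370129873}
```

Contact made (6.5 N). Lifting and carrying back towards the rest.

Request:
apply_moves(
  fingers=[0.02,0.02,0.02,0.02,0.02,0.02,0.02,0.02,0.02,0.02,0.02],
  travel=[
    [0,0,-0.4],
    [0,0,-0.7],
    [0,0,-0.7],
    [0,0,0],
    [-0.182,-0.825,0],
    [-0.182,-0.825,0],
    [-0.182,-0.825,0],
    [-0.182,-0.825,0],
    [-0.182,-0.825,0],
    [-0.182,-0.825,0],
    [-0.182,-0.825,0],
  ],
  rotation=[
    [0,0,0],
    [0,0,0],
    [0,0,0],
    [0,0,0],
    [0,0,0],
    [0,0,0],
    [0,0,0],
    [0,0,0],
    [0,0,0],
    [0,0,0],
    [0,0,0],
  ],
)

```text
time: 34.3
tool_pos: [0.5424, 0.0703, 0.2129]
tcp_rot: [3.135, -0.202, -0.001]
wrist_force: [0.1, 0.3, -0.0]
width: 0.128
grip_force: 50.6
```

Request:
apply_moves(
  fingers=[0.02,0.02,0.02,0.02,0.02,0.02,0.02,0.02,0.02,0.02],
  travel=[
    [-0.182,-0.825,0],
    [-0.182,-0.825,0],
    [-0.182,-0.825,0],
    [-0.182,-0.825,0],
    [-0.182,-0.825,0],
    [-0.182,-0.825,0],
    [-0.182,-0.825,0],
    [-0.182,-0.825,0],
    [0,0,0],
    [0,0,0],
  ],
  rotation=[
    [0,0,0],
    [0,0,0],
    [0,0,0],
    [0,0,0],
    [0,0,0],
    [0,0,0],
    [0,0,0],
    [0,0,0],
    [0,0,0],
    [0,0,0],
  ],
)

```text
time: 35.3
tool_pos: [0.5125, 0.4058, 0.2124]
tcp_rot: [3.134, -0.198, -0.002]
wrist_force: [0.0, -0.9, -0.6]
width: 0.132
grip_force: 50.6
```

```bash
python3 look.py l4.png
```

```text
[0.5125 0.4058 0.2124] [ 3.1337 -0.1983 -0.0021] [ 0.0235 -0.8596 -0.6047] 0.13169868960510803 50.576457381248474
{'top': [{'location': [102.2, 205.0], 'p': 0.69}], 'scene': [{'location': [454.2, 193.2], 'p': 0.58}]}
tip (array([0.5868, 0.3966, 0.1532]), np.float64(0.006274378394603858))
top pot 0.75 ((659.9306030273438, 54.88105010986328), 32.3253059387207) [array([0.665 , 0.0529])]
top pot 0.55 ((580.8209838867188, 182.66766357421875), 20.998796463012695) [array([0.665 , 0.0529])]
scene pot 0.69 ((682.6077880859375, 63.18669891357422), 52.182132720947266) [array([0.6567, 0.0526])]
scene pot 0.56 ((655.1292724609375, 252.37408447265625), 41.325775146484375) [array([0.6567, 0.0526])]
top crop 52 130
scene crop 404 118
```

View pics/l4.png

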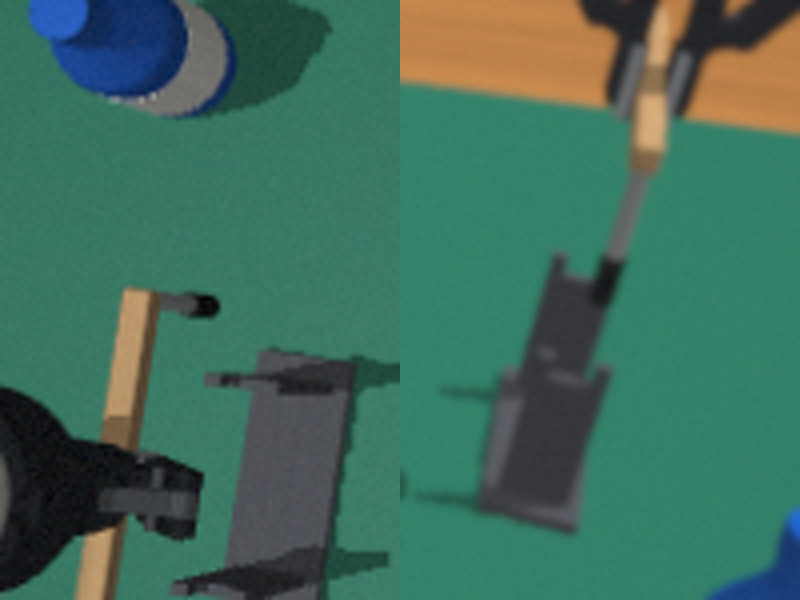

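The brush is still well aligned in the grip (tip (0.587, 0.397)) and the wrist is exactly above the grasp place. Lowering into the forks.

Request:
apply_moves(
  fingers=[0.02,0.02,0.02,0.02,0.02,0.02,0.02,0.02],
  travel=[
    [0,0,0.8],
    [0,0,0.8],
    [0,0,0.6],
    [0,0,0.3],
    [0,0,0.14],
    [0,0,0.05],
    [0,0,0],
    [0,0,0],
  ],
  rotation=[
    [0,0,0],
    [0,0,0],
    [0,0,0],
    [0,0,0],
    [0,0,0],
    [0,0,0],
    [0,0,0],
    [0,0,0],
  ],
)

```text
time: 36.6
tool_pos: [0.5145, 0.4062, 0.0814]
tcp_rot: [-3.133, 0.202, -0.004]
wrist_force: [-0.0, -0.3, -0.1]
width: 0.131
grip_force: 50.6
```

Request:
apply_moves(
  fingers=[0.02,0.02,0.02,0.02],
  travel=[
    [-0.04,0,0.06],
    [0,0,0.03],
    [0,0,0.02],
    [0,0,0],
  ],
  rotation=[
    [0,0,0],
    [0,0,0],
    [0,0,0],
    [0,0,0],
  ],
)

```text
time: 37.0
tool_pos: [0.5116, 0.406, 0.076]
tcp_rot: [-3.134, 0.202, -0.001]
wrist_force: [-3.5, -1.6, 7.9]
width: 0.125
grip_force: 51.8
```

Request:
apply_moves(
  fingers=[0.4,0.4,0.4,0.4,0.4,0.4,0.4,0.4],
  travel=[
    [0,0,0],
    [0,0,0],
    [0,0,0],
    [0,0,-0.4],
    [0,0,-0.8],
    [0,0,-0.9],
    [0,0,-0.9],
    [0,0,0],
  ],
  rotation=[
    [0,0,0],
    [0,0,0],
    [0,0,0],
    [0,0,0],
    [0,0,0],
    [0,0,0],
    [0,0,0],
    [0,0,0],
  ],
)

```text
time: 37.8
tool_pos: [0.5152, 0.4084, 0.2329]
tcp_rot: [-3.126, 0.201, -0.018]
wrist_force: [1.0, 0.1, 0.6]
width: 0.402
grip_force: 0.0
```

Request:
apply_moves(
  fingers=[0.4,0.4,0.4,0.4,0.4,0.4,0.4,0.4,0.4,0.4,0.4],
  travel=[
    [0.2,0.9,0],
    [0.2,0.9,0],
    [0.2,0.9,0],
    [0.2,0.9,0],
    [0.2,0.9,0],
    [0.2,0.9,0],
    [0.2,0.9,0],
    [0.2,0.9,0],
    [0.2,0.9,0],
    [0.2,0.9,0],
    [0,0,0],
  ],
  rotation=[
    [0,0,0],
    [0,0,0],
    [0,0,0],
    [0,0,0],
    [0,0,0],
    [0,0,0],
    [0,0,0],
    [0,0,0],
    [0,0,0],
    [0,0,0],
    [0,0,0],
  ],
)

```text
time: 38.9
tool_pos: [0.5527, -0.0587, 0.2232]
tcp_rot: [3.132, -0.211, -0.0]
wrist_force: [-0.4, 1.0, -0.0]
width: 0.4
grip_force: 0.0
```

```bash
python3 look.py; python3 - <<'E'
from h import *
B=lambda im,x,y,w,h,k:cv2.resize(im[y:y+h,x:x+w],None,fx=k,fy=k,interpolation=cv2.INTER_CUBIC)
t=read_camera('top');s=read_camera('scene')
import pickle;pickle.dump((t,s),open('c1.pkl','wb'))
o=np.zeros((600,800,3),np.uint8);o[:400,:240]=B(t['image'],90,195,60,100,4);o[:360,240:520]=B(s['image'],400,165,70,90,4)
o[:360,520:800]=B(t['image'],400,225,35,45,8);o[400:600,:400]=B(s['image'],150,150,80,40,5)
o[400:600,400:800]=B(t['image'],170,160,100,50,4)
cv2.imwrite('pics/l5.png',o[:,:,::-1])
E
```

```text
[ 0.5527 -0.0587  0.2232] [ 3.1322 -0.2106 -0.0002] [-0.3525  0.958  -0.0309] 0.4003395551740459 0.0
{'top': [{'location': [127.0, 210.0], 'p': 0.7}], 'scene': [{'location': [435.3, 247.9], 'p': 0.67}]}
tip (array([0.5823, 0.3961, 0.0158]), np.float64(0.006991740471149697))
top pot 0.69 ((660.218017578125, 54.648590087890625), 32.83925247192383) [array([0.6616, 0.0529])]
scene pot 0.6 ((681.973388671875, 61.029457092285156), 51.26898193359375) [array([0.663 , 0.0506])]
scene pot 0.35 ((487.0645446777344, 206.22047424316406), 69.98812103271484) [array([0.663 , 0.0506])]
```

View pics/l5.png

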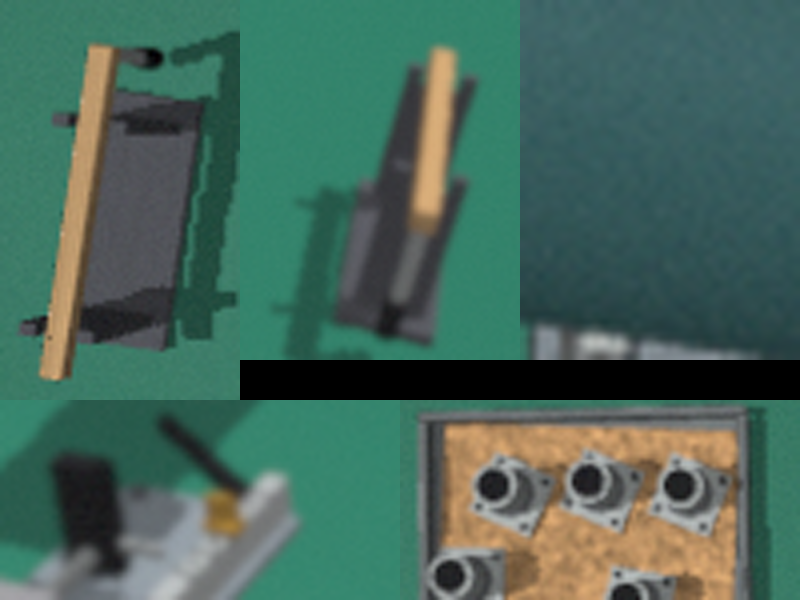

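The brush is back in its notches and all five sockets are upright in the tray. Next I magnify the marker and pointer from the stored, unobstructed pictures.

```bash
cat > mk.py <<'E'
from sock import *
import pickle
t,s=pickle.load(open('c0.pkl','rb'))
PG=(.5932,-.2333,-.0485)
def W(P,p=PG):
    c,d=np.cos(p[2]),np.sin(p[2]);return [p[0]+c*P[0]-d*P[1],p[1]+d*P[0]+c*P[1],P[2]]
def L(w,p=PG):
    c,d=np.cos(p[2]),np.sin(p[2]);x,y=w[0]-p[0],w[1]-p[1];return np.array([c*x+d*y,-d*x+c*y])
if __name__=='__main__':
    o=np.zeros((600,800,3),np.uint8)
    def crop(c,x,y,w,h,k,grid):
        im=cv2.resize(c['image'][y:y+h,x:x+w],None,fx=k,fy=k,interpolation=cv2.INTER_CUBIC)
        if grid:
            for i,lx in enumerate(np.arange(-.065,-.1251,-.005)):
                a=[tuple(((proj(c,W((lx,ly,.04)))[0]-[x,y]+.5)*k).astype(int).tolist()) for ly in(.030,.036)]
                cv2.line(im,*a,(255,0,0) if i%2 else (255,255,0),1)
        return im
    for g in(0,1):
        o[:600,g*400:g*400+396]=crop(t,398,228,33,50,12,g)
    cv2.imwrite('pics/m.png',o[:,:,::-1])
    h=cv2.cvtColor(t['image'],cv2.COLOR_RGB2HSV);m=cv2.inRange(h,(10,110,90),(28,255,255));m[:, :400]=0;m[:,425:]=0;m[:240]=0;m[275:]=0
    ys,xs=np.nonzero(m);print(list(zip(xs.tolist(),ys.tolist())));print(L(at_z(t,[xs.mean(),ys.mean()],.045)))
E
python3 mk.py
```

```text
[(407, 257), (408, 257), (409, 257), (410, 257), (411, 257), (406, 258), (407, 258), (408, 258), (409, 258), (410, 258), (411, 258), (412, 258), (413, 258), (414, 258), (415, 258), (406, 259), (407, 259), (408, 259), (409, 259), (410, 259), (411, 259), (412, 259), (413, 259), (414, 259), (415, 259), (406, 260), (407, 260), (408, 260), (409, 260), (410, 260), (411, 260), (412, 260), (413, 260), (414, 260), (415, 260), (416, 260), (406, 261), (407, 261), (408, 261), (409, 261), (410, 261), (411, 261), (412, 261), (413, 261), (414, 261), (415, 261), (416, 261), (417, 261), (406, 262), (407, 262), (408, 262), (409, 262), (410, 262), (411, 262), (412, 262), (413, 262), (414, 262), (415, 262), (410, 263), (411, 263), (414, 263)]
[-0.1118  0.0504]
```

View pics/m.png

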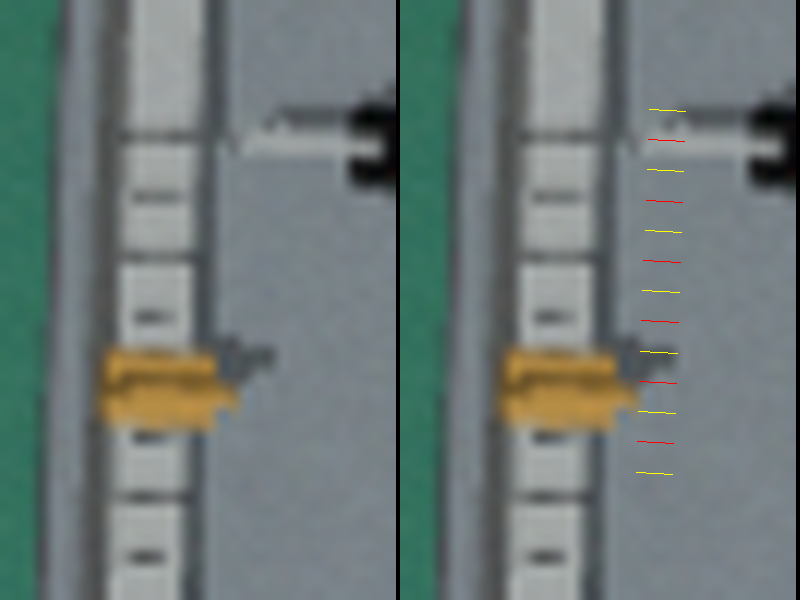

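The pointer tip is at crop y≈143 (−0.0705 in gauge x, as specified) and the marker tip at y≈398. The pull needed is therefore about 41.5–42 mm, inside the 35–65 range. Now turning and moving over the grip.

Request:
apply_moves(
  fingers=[0.45,0.45,0.45,0.45,0.45,0.45,0.45,0.45,0.45,0.45,0.45,0.45],
  travel=[
    [0,0,0],
    [0,0,0],
    [0,0,0],
    [0,0,0],
    [0,0,0],
    [0,0,0],
    [0,0,0],
    [0,0,0],
    [0,0,0],
    [0,0,0],
    [0,0,0],
    [0,0,0],
  ],
  rotation=[
    [0,0,-0.988],
    [0,0,-0.988],
    [0,0,-0.988],
    [0,0,-0.988],
    [0,0,-0.988],
    [0,0,-0.988],
    [0,0,-0.988],
    [0,0,-0.988],
    [0,0,-0.988],
    [0,0,-0.988],
    [0,0,-0.988],
    [0,0,-0.988],
  ],
  newtons=40,
)

```text
time: 40.65
tool_pos: [0.5528, -0.0532, 0.2238]
tcp_rot: [2.663, 1.666, 0.0]
wrist_force: [0.4, -0.2, -0.1]
width: 0.446
grip_force: 0.0
```

Request:
apply_moves(
  fingers=[0.45,0.45,0.45,0.45,0.45,0.45,0.45,0.45,0.45,0.45],
  travel=[
    [0,0,0],
    [0,0,0],
    [0,0,0],
    [0,0,0],
    [-0.863,-0.108,0],
    [-0.863,-0.108,0],
    [-0.863,-0.108,0],
    [-0.863,-0.108,0],
    [0,0,0],
    [0,0,0],
  ],
  rotation=[
    [0,0,-0.988],
    [0,0,-0.988],
    [0,0,-0.988],
    [0,0,-0.988],
    [0,0,0],
    [0,0,0],
    [0,0,0],
    [0,0,0],
    [0,0,0],
    [0,0,0],
  ],
)

```text
time: 41.65
tool_pos: [0.5234, -0.2256, 0.2237]
tcp_rot: [-2.272, -2.169, -0.001]
wrist_force: [0.4, -0.1, 0.6]
width: 0.453
grip_force: 0.0
```

```bash
python3 - <<'E'
from mk import *
S=read_state();y=2*np.degrees(np.arctan2(S['tcp_rot'][1],S['tcp_rot'][0]));print(S['tool_pos'],S['tcp_rot'],'yaw',y,'want',W((-.0705,0,0)),90+np.degrees(PG[2]),S['q'],S['wrist_force'])
for n in('top','scene'):
    c=read_camera(n)
    for d in regions_of(n,'pull_grip')[:1]:
        pass
    print(n,[(round(d['p'],2),d['location'],L(at_z(c,d['location'],.085))) for d in tip_of(n,'pull_grip')[:1]],[(round(d['p'],2),L(at_z(c,d['location'],.04))) for d in tip_of(n,'pointer')[:1]])
E
```

```text
[ 0.5234 -0.2256  0.2237] [-2.2717 -2.1694 -0.0006] yaw -272.6413153809786 want [np.float64(0.5227829005603516), np.float64(-0.22988209033081938), 0] 87.2211546936155 [-0.451   0.0714  1.8412  0.0005  1.2293 -0.405 ] [ 0.3568 -0.0922  0.6052]
top [(0.76, [443.5, 243.0], array([-0.0742, -0.0006]))] [(0.58, array([-0.0704,  0.0415]))]
scene [(0.62, [166.7, 162.0], array([-0.0659,  0.002 ]))] [(0.93, array([-0.0627,  0.0462]))]
```

Request:
apply_moves(
  fingers=[0.45,0.45,0.45,0.45,0.45,0.45,0.45,0.45],
  travel=[
    [-0.085,0,0.8],
    [0,0,0.8],
    [0,0,0.8],
    [0,0,0.6],
    [0,0,0.3],
    [0,0,0.2],
    [0,0,0],
    [0,0,0],
  ],
  rotation=[
    [0,0,0],
    [0,0,0],
    [0,0,0],
    [0,0,0],
    [0,0,0],
    [0,0,0],
    [0,0,0],
    [0,0,0],
  ],
)

```text
time: 42.85
tool_pos: [0.5247, -0.2298, 0.0503]
tcp_rot: [2.268, 2.171, 0.001]
wrist_force: [0.9, -1.3, 0.7]
width: 0.449
grip_force: 0.0
```

Request:
apply_moves(
  fingers=[0.45,0.05,0.05,0.05,0.05,0.05],
  travel=[
    [0,-0.04,0],
    [0,0,0],
    [0,0,0],
    [0,0,0],
    [0,0,0],
    [0,0,0],
  ],
  rotation=[
    [0,0,0],
    [0,0,0],
    [0,0,0],
    [0,0,0],
    [0,0,0],
    [0,0,0],
  ],
)

```text
time: 43.45
tool_pos: [0.5227, -0.2297, 0.0501]
tcp_rot: [2.269, 2.17, 0.002]
wrist_force: [0.1, 0.5, 5.0]
width: 0.155
grip_force: 42.5
```

```bash
cat > pt.py <<'E'
from mk import *
np.set_printoptions(linewidth=200,precision=4,suppress=True)
S=read_state();print(S['tool_pos'],L(S['tool_pos']),S['wrist_force'],S['width'],S['grip_force'])
c=read_camera('top');g=c['image'].astype(int)
# strip beside rule: local y .033..0.037 at z .04; profile over local x
xs=np.arange(-.125,-.0599,.001)
pr=[np.mean([cv2.getRectSubPix(c['image'].astype(np.float32),(1,1),tuple(map(float,proj(c,W((x,y,.04)))[0])))[0,0] for y in(.029,.030,.031)],0) for x in xs]
pr=np.array(pr);print(' '.join(f'{-1000*x:.0f}:{p.sum()/3:.0f}' for x,p in zip(xs,pr)))
E
python3 pt.py
```

```text
[ 0.5227 -0.2297  0.0501] [-0.0706  0.0002] [0.1394 0.4621 5.009 ] 0.1553629802216121 42.492570877075195
125:130 124:130 123:130 122:130 121:130 120:130 119:130 118:130 117:129 116:131 115:132 114:132 113:132 112:132 111:132 110:132 109:131 108:124 107:117 106:114 105:114 104:123 103:129 102:131 101:133 100:132 99:131 98:131 97:131 96:130 95:130 94:130 93:131 92:131 91:132 90:131 89:131 88:131 87:131 86:130 85:130 84:131 83:131 82:130 81:130 80:129 79:129 78:130 77:130 76:130 75:132 74:136 73:143 72:155 71:160 70:153 69:140 68:117 67:104 66:107 65:112 64:121 63:127 62:129 61:130 60:130
```

Request:
apply_moves(
  fingers=[0.05,0.05,0.05,0.05,0.05,0.05,0.05,0.05],
  travel=[
    [0,-0.1,0],
    [0,-0.1,0],
    [0,-0.1,0],
    [0,-0.1,0],
    [0,-0.1,0],
    [0,-0.1,0],
    [0,0,0],
    [0,0,0],
  ],
  rotation=[
    [0,0,0],
    [0,0,0],
    [0,0,0],
    [0,0,0],
    [0,0,0],
    [0,0,0],
    [0,0,0],
    [0,0,0],
  ],
)

```text
time: 44.3
tool_pos: [0.4932, -0.2282, 0.0501]
tcp_rot: [2.268, 2.169, 0.004]
wrist_force: [4.7, 1.0, 6.0]
width: 0.159
grip_force: 42.3
```

```bash
cat >> pt.py <<'E'
def brass(c,ys=(.034,.036,.038,.040,.042,.044,.048,.052)):
    im=c['image'].astype(np.float32);xs=np.arange(-.125,-.099,.0005)
    for y in ys:
        v=np.array([cv2.getRectSubPix(im,(1,1),tuple(map(float,proj(c,W((x,y,.04)))[0])))[0,0] for x in xs]);w=np.clip(v[:,0]-v[:,2]-15,0,None)
        print('brass y',y,'sum',round(w.sum()),'centre',(w@xs/w.sum()*1e3).round(2) if w.sum()>60 else None, 'half-range',(xs[w>w.max()/2][[0,-1]]*1e3).round(1))
print('first picture');brass(t);print('now');brass(c)
E
python3 pt.py
```

```text
[ 0.4932 -0.2282  0.0501] [-0.1002  0.0002] [4.7147 1.0003 5.9777] 0.1586056673638701 42.339221835136414
125:130 124:131 123:131 122:131 121:131 120:130 119:129 118:130 117:130 116:131 115:131 114:130 113:129 112:131 111:132 110:131 109:129 108:122 107:115 106:112 105:113 104:126 103:139 102:152 101:159 100:145 99:130 98:110 97:93 96:89 95:90 94:109 93:124 92:128 91:131 90:131 89:131 88:132 87:132 86:131 85:130 84:130 83:130 82:131 81:131 80:130 79:130 78:131 77:132 76:131 75:131 74:130 73:129 72:130 71:130 70:130 69:131 68:131 67:131 66:130 65:129 64:131 63:131 62:131 61:131 60:131
first pictureTraceback (most recent call last):
  File "pt.py", line 14, in <module>
    print('first picture');brass(t);print('now');brass(c)
                           ~~~~~^^^
  File "pt.py", line 13, in brass
    print('brass y',y,'sum',round(w.sum()),'centre',(w@xs/w.sum()*1e3).round(2) if w.sum()>60 else None, 'half-range',(xs[w>w.max()/2][[0,-1]]*1e3).round(1))
                                                                                                                       ~~~~~~~~~~~~~~~^^^^^^^^
IndexError: index 0 is out of bounds for axis 0 with size 0
```

```bash
sed -i 's/^    for y in ys:/    for y in ys:/; s/w=np.clip(v\[:,0\]-v\[:,2\]-15,0,None)/w=np.clip(v[:,0]-v[:,2]-15,.01,None)/; s/w>w.max()\/2/w>=w.max()\/2/' pt.py; python3 pt.py | grep -v 125:
```

```text
[ 0.4932 -0.2282  0.0501] [-0.1001  0.0003] [4.3999 2.1773 5.1447] 0.15947606708820025 42.342703342437744
first picture
brass y 0.034 sum 1 centre None half-range [-125.   -99.5]
brass y 0.036 sum 50 centre None half-range [-114.  -112.5]
brass y 0.038 sum 363 centre -112.64 half-range [-114.  -111.5]
brass y 0.04 sum 1044 centre -112.35 half-range [-115.  -110.5]
brass y 0.042 sum 1834 centre -112.11 half-range [-117.5 -107. ]
brass y 0.044 sum 1903 centre -112.27 half-range [-117.5 -107. ]
brass y 0.048 sum 2015 centre -112.39 half-range [-118. -107.]
brass y 0.052 sum 1946 centre -112.27 half-range [-117.5 -106.5]
now
brass y 0.034 sum 1 centre None half-range [-125.   -99.5]
brass y 0.036 sum 56 centre None half-range [-114. -113.]
brass y 0.038 sum 373 centre -112.65 half-range [-114.  -111.5]
brass y 0.04 sum 1061 centre -112.35 half-range [-115.  -110.5]
brass y 0.042 sum 1902 centre -112.12 half-range [-117.5 -106.5]
brass y 0.044 sum 1947 centre -112.27 half-range [-117.5 -107. ]
brass y 0.048 sum 2046 centre -112.35 half-range [-118. -107.]
brass y 0.052 sum 1984 centre -112.25 half-range [-117.5 -106.5]
```

Request:
apply_moves(
  fingers=[0.05,0.05,0.05,0.05,0.05],
  travel=[
    [0,-0.08,0],
    [0,-0.07,0],
    [0,-0.05,0],
    [0,0,0],
    [0,0,0],
  ],
  rotation=[
    [0,0,0],
    [0,0,0],
    [0,0,0],
    [0,0,0],
    [0,0,0],
  ],
)

```text
time: 44.9
tool_pos: [0.4836, -0.2277, 0.0501]
tcp_rot: [2.268, 2.169, 0.004]
wrist_force: [6.3, 2.4, 3.9]
width: 0.157
grip_force: 42.3
```

```bash
cat >> pt.py <<'E'
w=np.clip(pr.sum(1)/3-134,0,None);print('pointer centre',w@xs/w.sum()*1e3)
o=np.hstack([cv2.resize(c['image'][245:275,400:430],None,fx=13,fy=13,interpolation=cv2.INTER_CUBIC),np.zeros((390,10,3),np.uint8),
 cv2.resize(read_camera('scene')['image'][155:195,160:200],(390,390),interpolation=cv2.INTER_CUBIC)])
cv2.imwrite('pics/p.png',o[:,:,::-1])
E
python3 pt.py|egrep -v 'brass|first|now'
```

```text
[ 0.4836 -0.2277  0.0501] [-0.1098  0.0003] [6.3428 2.44   3.8825] 0.15685571648762048 42.31617629528046
125:129 124:129 123:130 122:130 121:130 120:131 119:131 118:131 117:130 116:130 115:130 114:130 113:131 112:147 111:160 110:150 109:139 108:116 107:96 106:91 105:90 104:108 103:124 102:129 101:132 100:130 99:129 98:130 97:131 96:130 95:129 94:130 93:130 92:129 91:130 90:131 89:131 88:130 87:129 86:130 85:130 84:131 83:131 82:130 81:129 80:128 79:128 78:130 77:131 76:131 75:131 74:131 73:131 72:131 71:131 70:131 69:131 68:130 67:130 66:131 65:131 64:130 63:129 62:129 61:130 60:130
pointer centre -110.7864590668347
```

View pics/p.png

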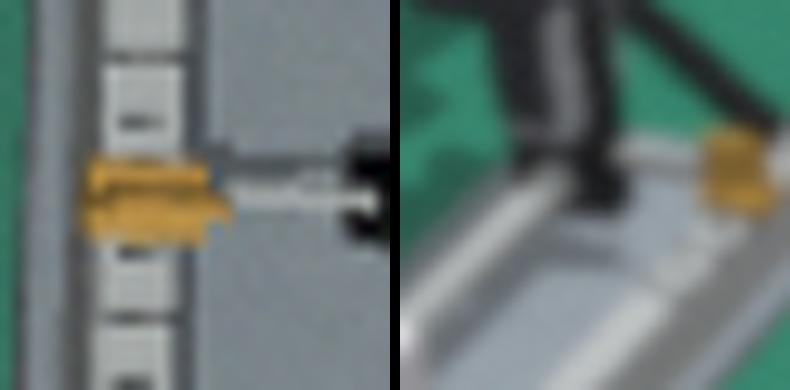

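The pointer end is at crop (230,195) and the marker's tip at (228,208), so about 1.5 mm remains. Easing 1.2 mm further and holding.

Request:
apply_moves(
  fingers=[0.05,0.05,0.05],
  travel=[
    [0,-0.024,0],
    [0,0,0],
    [0,0,0],
  ],
  rotation=[
    [0,0,0],
    [0,0,0],
    [0,0,0],
  ],
)

```text
time: 45.3
tool_pos: [0.4825, -0.2277, 0.0501]
tcp_rot: [2.268, 2.169, 0.004]
wrist_force: [6.5, 2.7, 4.7]
width: 0.162
grip_force: 42.3
```

```bash
python3 pt.py|egrep -v 'first|now'
```

```text
[ 0.4825 -0.2277  0.0501] [-0.1108  0.0003] [6.542  2.6847 4.7179] 0.1623170832421853 42.26854920387268
125:129 124:129 123:130 122:130 121:129 120:129 119:130 118:129 117:128 116:129 115:130 114:138 113:147 112:156 111:162 110:147 109:132 108:112 107:94 106:90 105:89 104:109 103:126 102:130 101:133 100:132 99:131 98:132 97:132 96:131 95:131 94:130 93:130 92:130 91:130 90:130 89:129 88:130 87:131 86:130 85:129 84:130 83:130 82:128 81:128 80:129 79:131 78:131 77:131 76:131 75:131 74:131 73:131 72:131 71:130 70:130 69:130 68:131 67:131 66:130 65:129 64:130 63:131 62:131 61:130 60:130
brass y 0.034 sum 1 centre None half-range [-125.   -99.5]
brass y 0.036 sum 50 centre None half-range [-114.  -112.5]
brass y 0.038 sum 363 centre -112.64 half-range [-114.  -111.5]
brass y 0.04 sum 1044 centre -112.35 half-range [-115.  -110.5]
brass y 0.042 sum 1834 centre -112.11 half-range [-117.5 -107. ]
brass y 0.044 sum 1903 centre -112.27 half-range [-117.5 -107. ]
brass y 0.048 sum 2015 centre -112.39 half-range [-118. -107.]
brass y 0.052 sum 1946 centre -112.27 half-range [-117.5 -106.5]
brass y 0.034 sum 1 centre None half-range [-125.   -99.5]
brass y 0.036 sum 72 centre -112.99 half-range [-114.  -112.5]
brass y 0.038 sum 381 centre -112.62 half-range [-114.  -111.5]
brass y 0.04 sum 1043 centre -112.4 half-range [-115.  -110.5]
brass y 0.042 sum 1865 centre -112.16 half-range [-117.5 -107. ]
brass y 0.044 sum 1956 centre -112.26 half-range [-117.5 -107. ]
brass y 0.048 sum 2060 centre -112.37 half-range [-118. -107.]
brass y 0.052 sum 1986 centre -112.24 half-range [-117.5 -106.5]
pointer centre -111.58657219519377
```

Request:
apply_moves(
  fingers=[0.05,0.05,0.05,0.05,0.05,0.05,0.05,0.05,0.05,0.05,0.05,0.05],
  travel=[
    [0,-0.01,0],
    [0,0,0],
    [0,0,0],
    [0,0,0],
    [0,0,0],
    [0,0,0],
    [0,0,0],
    [0,0,0],
    [0,0,0],
    [0,0,0],
    [0,0,0],
    [0,0,0],
  ],
  rotation=[
    [0,0,0],
    [0,0,0],
    [0,0,0],
    [0,0,0],
    [0,0,0],
    [0,0,0],
    [0,0,0],
    [0,0,0],
    [0,0,0],
    [0,0,0],
    [0,0,0],
    [0,0,0],
  ],
)

```text
time: 46.6
tool_pos: [0.4821, -0.2277, 0.0501]
tcp_rot: [2.268, 2.168, 0.005]
wrist_force: [6.7, 1.0, 3.9]
width: 0.16
grip_force: 42.2
```

Request:
apply_moves(
  fingers=[0.05,0.05,0.05,0.05,0.05,0.05],
  travel=[
    [0,0,0],
    [0,0,0],
    [0,0,0],
    [0,0,0],
    [0,0,0],
    [0,0,0],
  ],
  rotation=[
    [0,0,0],
    [0,0,0],
    [0,0,0],
    [0,0,0],
    [0,0,0],
    [0,0,0],
  ],
)

```text
time: 47.2
tool_pos: [0.4821, -0.2276, 0.0501]
tcp_rot: [2.268, 2.169, 0.005]
wrist_force: [6.5, 1.8, 3.3]
width: 0.158
grip_force: 42.2
```

```bash
python3 pt.py|egrep 'tool|pointer|\['|head -1; python3 pt.py|grep pointer
```

```text
[ 0.4821 -0.2276  0.0501] [-0.1113  0.0003] [6.5048 1.8343 3.3399] 0.1578247386583495 42.231645584106445
pointer centre -112.31718337188134
```

Pointer (−112.3) is level with the marker (−112.4) and has been held for over 1.5 s. Easing it home.

Request:
apply_moves(
  fingers=[0.05,0.05,0.05,0.05,0.05,0.05,0.05,0.05,0.05,0.05,0.05,0.05],
  travel=[
    [0,0.08,0],
    [0,0.08,0],
    [0,0.08,0],
    [0,0.08,0],
    [0,0.08,0],
    [0,0.08,0],
    [0,0.08,0],
    [0,0.08,0],
    [0,0.08,0],
    [0,0.08,0],
    [0,0.034,0],
    [0,0,0],
  ],
  rotation=[
    [0,0,0],
    [0,0,0],
    [0,0,0],
    [0,0,0],
    [0,0,0],
    [0,0,0],
    [0,0,0],
    [0,0,0],
    [0,0,0],
    [0,0,0],
    [0,0,0],
    [0,0,0],
  ],
)

```text
time: 48.6
tool_pos: [0.5227, -0.2297, 0.0501]
tcp_rot: [2.268, 2.17, 0.002]
wrist_force: [1.2, 0.2, 7.7]
width: 0.161
grip_force: 42.7
```

```bash
python3 pt.py|egrep '^\[|pointer'
```

```text
[ 0.5227 -0.2297  0.0501] [-0.0706  0.0002] [1.2273 0.2367 7.701 ] 0.16145653412309696 42.715744972229004
pointer centre -71.16330225197201
```

Request:
apply_moves(
  fingers=[0.2,0.3,0.42,0.42,0.42,0.42,0.42,0.42,0.42],
  travel=[
    [0,0,0],
    [0,0,0],
    [0,0,0],
    [0,0,0],
    [0,0,-0.4],
    [0,0,-0.8],
    [0,0,-0.9],
    [0,0,-0.9],
    [0,0,0],
  ],
  rotation=[
    [0,0,0],
    [0,0,0],
    [0,0,0],
    [0,0,0],
    [0,0,0],
    [0,0,0],
    [0,0,0],
    [0,0,0],
    [0,0,0],
  ],
)

```text
time: 49.6
tool_pos: [0.5256, -0.2314, 0.2068]
tcp_rot: [2.261, 2.163, 0.007]
wrist_force: [1.4, -1.2, 0.5]
width: 0.42
grip_force: 0.0
```

```bash
python3 pt.py|egrep '^\[|pointer|0.04 '; python3 sock.py; python3 look.py; python3 - <<'E'
from h import *
for n in('top','scene'):
    c=read_camera(n);print([ (round(d['p'],2),at_z(c,d['location'],0)[:2].round(3)) for d in tip_of(n,'meter')[:1]])
import pickle;t,s=pickle.load(open('c0.pkl','rb'))
t1=read_camera('top');d=np.abs(t['image'].astype(int)-t1['image']).sum(2)
print('meter area diff',np.mean(d[85:145,205:295]>60),'rest/brush',np.mean(d[195:295,90:150]>60),'pot',np.mean(d[150:190,272:315]>60))
E
```

```text
[ 0.5256 -0.2314  0.2068] [-0.0676 -0.0014] [ 1.3661 -1.2144  0.5366] 0.42049871803211136 0.0
brass y 0.04 sum 1044 centre -112.35 half-range [-115.  -110.5]
brass y 0.04 sum 1049 centre -112.45 half-range [-115.  -110.5]
pointer centre -70.4261245350763
top 0.81 [0.5945 0.2747] area ratio 1.22
top 0.78 [0.5816 0.1879] area ratio 1.05
top 0.68 [0.6405 0.1611] area ratio 1.17
top 0.54 [0.6425 0.2076] area ratio 0.98
top 0.52 [0.6394 0.2549] area ratio 1.14
scene 0.96 [0.6385 0.2046] area ratio 1.01
scene 0.7 [0.5726 0.1831] area ratio 0.87
scene 0.69 [0.6339 0.1593] area ratio 0.95
scene 0.65 [0.6345 0.2518] area ratio 0.92
scene 0.58 [0.5854 0.2743] area ratio 0.77
[ 0.52   -0.2286  0.1964] [-2.2668 -2.1694  0.0024] [-0.0213 -0.9605 -0.0982] 0.41950001544791976 0.0
{'top': [{'location': [125.6, 209.6], 'p': 0.84}], 'scene': [{'location': [437.5, 249.0], 'p': 0.78}]}
tip (array([0.5832, 0.4001, 0.0145]), np.float64(0.00578026002097269))
top pot 0.66 ((660.3564453125, 56.0131721496582), 33.300506591796875) [array([0.662 , 0.0504])]
scene pot 0.58 ((682.6477661132812, 60.59505844116211), 55.30524444580078) []
[(0.75, array([0.777, 0.143]))]
[(0.87, array([0.785, 0.151]))]
meter area diff 0.0 rest/brush 0.018833333333333334 pot 0.0
```

```bash
python3 -c "
from workcell import *
print(finish_job())"
```

```text
the job is handed in; nothing more can be done
None
```

I handed the job in; it returned no verdict. All five sockets stand upright in the cork-lined tray (one was knocked against its wall), the brush was dipped, touched to the felt and laid back in its rest, and the slide was held level with the marker for over 1.5 s, then eased home, with pot, marker and multimeter unmoved.

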